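# Fit a line laser's battery and click its slide-on cover shut

### The arm

A 7-joint arm with a two-finger parallel gripper is mounted at the origin on a cart in front of the work surface, level with it; the furniture and walls round the work are solid. World frame = base frame: x ahead of the robot, y to its left, z up, the work surface at z = 0. Lengths are in m, angles in rad, forces in N, time in s.
With the tool pointing down it reaches from about 0.425 to 0.925 m from the base axis. Payload 6.8 kg.
Tool frame: the origin (TCP) lies on the centre line of the jaws, within the pads' length; the fingertips stand 8 mm ahead of it and the grasp point (between the pads) lies 11 mm behind it (r.finger_overhang is the distance from the TCP to the fingertips, in m); x points along the fingers, z is the direction in which the jaws open and shut, and the axes are right-handed (so a half turn about x gives the same grasp; the last joint's range is limited). The gripper opens to 85 mm and grips with 20 to 120 N. Pads are 22 mm wide; open, the fingers measure 114 mm over their backs; the gripper's body (76 mm by 85 mm) begins 54 mm behind the grasp point. The pads swing forward as they close: fully open they stand 13 mm farther back than shut.
Start: joints at [-1.234, 0.477, 0.022, 1.555, -0.011, 1.109, -0.083], TCP at [0.29, 0.609, 0.239] pointing down, gripper open.
Joint ranges: [-2.96, 2.96], [-0.34, 2.1], [-1.41, 1.46], [0.24, 2.44], [-1.37, 4.51], [0.17, 1.92], [-2.96, 2.96]. Speed limits (rad/s): [2.39, 2.39, 3.14, 3.14, 3.14, 3.14, 3.14].

### API

Orientations are given as a rotation vector (axis times angle).
In Python, from bench import r gives the robot as it stands. The module is installed in compiled form; this text tells all that it offers.
- The arm moves only by the tool play_rows, never from a script. Its argument "plan" is a list of rows, each a list of 5 numbers: the opening, from -1 (shut) to 1 (fully open), then the shift along the world's x, y, z in m, then the turn about the world's z in rad. A call has 1 to 10 rows; each row is the pose to reach, as a shift and turn from the pose commanded when the call began; what a row does not reach only later rows make up. A row lasts 1/10 s, in which the tool goes at most 50 mm and 8.59 degrees, less where a joint would pass 70% of its speed; a pose out of reach is approached as far as the arm can. A call with a gripper value outside its range is refused whole. The fingers move at their own pace and stop on an object; "force" is the grip in N (left out, the last holds). Time passes only in rows, so rows that repeat a pose let the fingers close. It gives the time, the measured TCP pose, the force and the opening at its end, in the units of the state.
- r.get_obs(): the state, without advancing time (a new reading comes with each control period).
- r.grab_frame(name): name is "scene" or "top" or "wrist"; returns a dict with "pixels" (420x560x3 uint8, blue, green, red), "z_map" (420x560 float32, m along the optical axis (not along the pixel's ray), 0 where there is no reading), "vfov" (degrees; the focal length in pixels is half the picture's height over the tangent of half this angle, whatever the lens; pixels are square), "cx", "cy" (the principal point, pixels), "R" (3x3) and "t" (3): a world point X has camera coordinates R X + t; the wrist camera has in their place "tool_from_camera" (4x4, takes a point from camera to tool coordinates, whose origin is the TCP and whose axes are the tool frame's). Camera axes: x right, y down, z forward; pixel columns grow to the right and rows downward; lengths in m; the calibration is good to about 2 mm. A picture is of the moment at which its call begins: read the wrist's pose just before it.
- r.hand_in(): hands the job in, once; it reports no verdict.
Trained networks look in a picture, given as the dict that the camera call returned (one of the last four; its "shot" number tells which), for a name from the list of things; names that differ only in an ending like _2 or _b are one class to them, and where a whole thing is asked for, a point or a joint stands for the part that bears it (a point fixed in the world has none). Each returns a list of dicts, best first, with "conf" (0 to 1); they miss things now and then, are a little off and sometimes report something else, mostly with a low value. They report only what shows in the picture. A call takes as long as a camera call.
- r.outline_of(picture, label): "mask" (420x560 bool, what is visible of it) and "bbox" ([left, top, right, bottom] as shares, 0 to 1, of the picture: columns of its width, rows of its height, round what is visible of it).
- r.pinpoint(picture, label): "position" ([column, row] as shares, 0 to 1, of the picture: columns of its width, rows of its height: a listed point, or the origin of a listed thing).
The state is a dict: "clock": time; "joints": joint angles; "qvel": joint speeds; "tau": joint torques, N m; "tcp_pos": TCP position; "orientation": TCP orientation; "contact_force": force on the tool from outside, world axes, zero at the start; "moment": the same for the moment, N m; "grip_width": finger opening in m.
Only numpy, scipy, OpenCV 4.12 (cv2) and the standard library are available. Lean on these libraries where they do the work, as an engineer would, in place of code of your own. Each camera call takes 0.05 s, during which the arm holds its last target.

### The job

The line laser on the saw table needs its battery: lower the battery pack into the open bay until it lies on the bay floor, then lay the loose cover flat on the deck behind the rails and slide it forward under their lips and against the rubber seal until its spring tab clicks down behind the ledge. The laser only stands on magnets: feel for the click and push no harder than needed, so that it is not shoved out of place, and leave the other things on the table alone.

Things in the scene. Friction and masses are not known exactly. Their poses are not given: they have to be found in the camera images.
- laser: Line laser: grey box 168 x 92 x 53 mm on a magnetic foot on the iron table. Origin: middle of its underside. x: along the box to its nose, the way the cover slides shut; y left; z up. Its flat deck is at z = 44 mm, clear from the rear end (x = -80) to the rails. The magnets hold against pushes along x up to 16 N, then the laser slips on the table, which must not happen.
- bay (a point): Middle of the floor of the battery bay (laser x 3, y 0, z 12 mm), laser's axes. The bay is 42 mm long (x), 50 mm wide (y), 32 mm deep below the deck. At its front and rear ends are finger notches in the deck, 36 mm wide (y), 18 mm long (x) and 18 mm deep.
- rails (a point): Middle of the mouth of the two rails, at deck height (laser x 4, z 44 mm), laser's axes. Rails run 58 mm in +x from here, inner faces 63 mm apart, tops 8.5 mm over the deck. Their lips reach 5 mm inwards; the gap under them is 5.5 mm (7.5 at the mouth). Behind the mouth the side walls funnel open, to 74 mm apart 28 mm back.
- laser_seal (a joint): Squeeze (m) of the rubber seal on the front of the aluminium catch plate, which closes the rails' far end: 0 free, 0.003 when the cover's plate meets the stops; it pushes back with 8 N, 2 N more per mm. The catch plate sits in slotted screw holes, its setting is not measured: stops at laser x = 48 mm, give or take 8; seal 3 mm before them. Latched, the cover keeps it squeezed by 0.8 to 1.6 mm.
- cover_tab (a joint): Bend (rad) of the cover's spring tab: 0 at rest, up to about 0.15 while its hook rides over the catch plate's ledge (ramp from 3.5 to 9 mm beyond the stops, 4.8 mm high, a sheer drop at 10.7), back to 0 once clicked down behind it, 1.7 mm before the plate meets the stops. Climbing takes 4 to 10 N, the last millimetre before the click 9 to 12 N against the seal; otherwise 1 to 3 N.
- cover_grip (a point): Centre of the grip rib on the dark loose cover, which lies flat on a 12 mm plywood board. x: to its spring tab (leading end). Rib along it: 30 (x) x 12 (y) mm, from 8 mm below this point to 9 above. Plate 89 x 60 x 4 mm, underside 12 mm below, front edge 68 mm ahead. The tab starts 53 mm ahead, ends 86 mm ahead, hook down to 11.5 mm below. 60 g. Home: laser x -22 give or take 8, y 0, z 56 mm.
- pack_center (a point): Centre of the battery pack, a plain black block 38 (x) x 46 (y) x 30 (z) mm, 160 g, lying on the same 12 mm board; axes are the block's. It goes in either way round, its 38 mm side along the laser's x. Seated: 15 mm above point bay (laser z = 27 mm).
- pencil: Bystander: flat carpenter's pencil, 162 mm long; leave it alone. Origin under its middle.
- arbor_wrench: Bystander: flat arbor wrench, 227 mm long; leave it alone. Origin under its middle.
- jar_screws_a: Bystander: jar of screws, 92 mm tall; leave it alone. Origin under its middle.
- tape_measure: Bystander: pocket tape measure, 63 mm tall; leave it alone. Origin under its middle.
- try_square: Bystander: try square, 222 x 130 mm; leave it alone. Origin under its middle.
- sanding_block: Bystander: sanding block, 110 x 66 x 32 mm; leave it alone. Origin under its middle.

How it is judged:
By the outcome, as a careful person would: the job done as asked, in the order asked, and still so for the second after the job is handed in, with the robot touching nothing.
It also fails if it takes over 72 s, if anything falls off the work surface, if the arm or the gripper's body presses on something with over 40 N, if the wrist force passes 120 N, or if a joint passes its speed limit or range.

## Working session

There is one attempt and no reset: what is moved stays moved. The work goes in short steps, Python scripts to look and compute and a tool call to move; the robot and the scene stay as the last step left them, time stands still between calls to the robot, and variables do not carry over. Pictures are saved under pics/ and viewed, and the job is handed in when it is done.

Besides the shell and the picture viewer there is one more tool, called after "Request:" by a JSON object that holds its "method" and its "body", one argument or row to a line. play_rows: Moves the arm, as the interface text tells. Its arguments: {"type":"object","properties":{"plan":{"type":"array","items":{"type":"array","items":{"type":"number"}}},"force":{"type":"number"}},"required":["plan"]}

```bash
mkdir -p pics
cat > h.py <<'E'
import numpy as np, cv2
from bench import r
from scipy.spatial.transform import Rotation as Rn
def shot(n,name=None):
    o=r.get_obs(); f=r.grab_frame(n)
    if name: cv2.imwrite(f'pics/{name}.png',f['pixels'])
    f['o']=o; return f
def foc(f): return 210/np.tan(np.radians(f['vfov'])/2)
def c2w(f,P):
    P=np.atleast_2d(P)
    if 'R' in f: return (P-np.array(f['t']))@np.array(f['R'])
    T=np.array(f['tool_from_camera']); R=Rn.from_rotvec(f['o']['orientation']).as_matrix()
    return (P@T[:3,:3].T+T[:3,3])@R.T+np.array(f['o']['tcp_pos'])
def w2p(f,X):
    X=np.atleast_2d(X)
    if 'R' in f: c=X@np.array(f['R']).T+np.array(f['t'])
    else:
        T=np.array(f['tool_from_camera']); R=Rn.from_rotvec(f['o']['orientation']).as_matrix()
        c=((X-np.array(f['o']['tcp_pos']))@R-T[:3,3])@T[:3,:3]
    return c[:,:2]/c[:,2:]*foc(f)+[f['cx'],f['cy']]
def pts(f,u,v,z=None):
    u=np.asarray(u,float);v=np.asarray(v,float)
    if z is None: z=f['z_map'][v.astype(int),u.astype(int)]
    return c2w(f,np.stack([(u-f['cx'])/foc(f)*z,(v-f['cy'])/foc(f)*z,z],-1))
def onplane(f,u,v,h):
    a=c2w(f,[[0,0,0]])[0]; b=pts(f,[u],[v],np.array([1.]))[0]; d=b-a
    return a+d*(h-a[2])/d[2]
def cloud(f,m=None):
    if m is None: m=np.ones((420,560),bool)
    v,u=np.nonzero(m&(f['z_map']>0)); return pts(f,u,v)
E
python3 - <<'E'
from h import *
np.set_printoptions(precision=4,suppress=True)
o=r.get_obs(); print(o, r.finger_overhang)
for n in ['scene','top']:
    f=shot(n,n+'0')
    print(n,c2w(f,[[0,0,0]]),f['vfov'],f['cx'],f['cy'])
    for l in ['laser','bay','rails','cover_grip','pack_center','pencil','arbor_wrench','jar_screws_a','tape_measure','try_square','sanding_block']:
        for d in r.pinpoint(f,l)[:2]:
            u,v=d['position'][0]*560,d['position'][1]*420
            print(l,round(d['conf'],2),round(u),round(v),pts(f,[min(u,559)],[min(v,419)])[0])
E
```

```text
{'clock': 0.0, 'joints': array([-1.2341,  0.4778,  0.0223,  1.5565, -0.0115,  1.1093, -0.0831]), 'qvel': array([-0.0007, -0.0017, -0.001 , -0.0013, -0.0005,  0.0009,  0.0007]), 'tau': array([ -0.0002, -59.6462,   1.6076, -28.1192,   0.0124,   0.0093,
        -0.    ]), 'tcp_pos': array([0.2902, 0.6088, 0.2383]), 'orientation': array([-0.8768,  1.3889,  0.875 ]), 'contact_force': array([ 0.5571, -0.9766, -0.3827]), 'moment': array([ 0.0028, -0.0159, -0.0155]), 'grip_width': 0.08544349318254864} 0.008
scene [[ 0.0598 -0.6993  0.7224]] 56.57695893548826 284.4573234145676 205.817977759813
laser 0.86 313 201 [ 0.5323 -0.207   0.0467]
laser 0.25 362 326 [ 0.3988 -0.4997  0.0114]
bay 0.71 316 200 [ 0.5369 -0.2102  0.0517]
rails 0.79 316 190 [ 0.5793 -0.1645  0.0262]
cover_grip 0.82 284 238 [ 0.412  -0.2411  0.0303]
pack_center 0.69 358 265 [ 0.481  -0.4063  0.0425]
pencil 0.66 358 202 [ 0.6435 -0.2552  0.0089]
arbor_wrench 0.69 287 329 [ 0.2812 -0.4128  0.0125]
jar_screws_a 0.58 361 325 [ 0.3962 -0.4992  0.0192]
tape_measure 0.61 410 307 [ 0.4922 -0.5375  0.0328]
try_square 0.77 237 205 [ 0.402  -0.0553  0.0001]
try_square 0.43 284 237 [ 0.4114 -0.2412  0.0334]
sanding_block 0.73 285 331 [ 0.2766 -0.4121  0.0107]
sanding_block 0.66 261 147 [0.5742 0.0695 0.0325]
top [[ 0.3218 -0.2117  1.1024]] 52.18137938517901 281.29610362067035 214.26053520885475
laser 0.6 267 188 [ 0.5457 -0.1832  0.0148]
bay 0.58 266 182 [ 0.5625 -0.1786  0.0103]
rails 0.88 266 181 [ 0.5652 -0.1789  0.0122]
cover_grip 0.57 285 236 [ 0.4195 -0.2302  0.0351]
pack_center 0.7 353 207 [ 0.4915 -0.399   0.0398]
pack_center 0.33 402 204 [ 0.4952 -0.5143  0.0659]
pencil 0.81 295 150 [ 0.6467 -0.255   0.012 ]
arbor_wrench 0.61 358 290 [ 0.2853 -0.4134  0.0089]
jar_screws_a 0.56 391 243 [ 0.3979 -0.4783  0.091 ]
tape_measure 0.61 400 203 [ 0.4992 -0.5114  0.0652]
try_square 0.79 213 240 [ 0.4414  0.0113 -0.3715]
sanding_block 0.82 154 165 [0.5994 0.106  0.0317]
```

View pics/scene0.png

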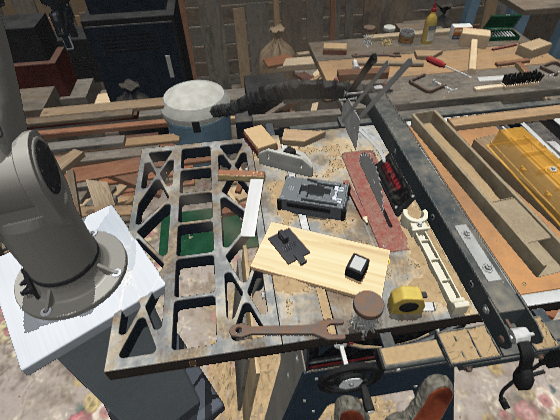

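View pics/top0.png

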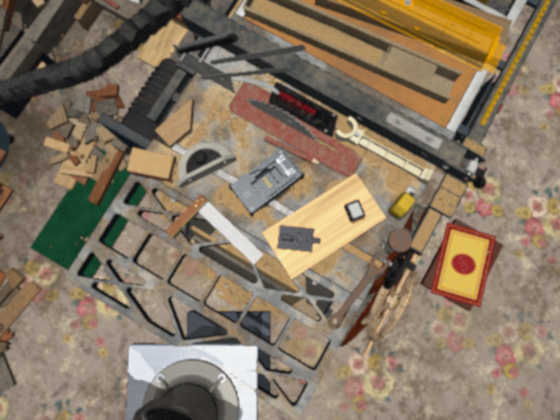

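Run:
```python
from h import *
a=cv2.imread('pics/top0.png')[140:270,220:400]; b=cv2.imread('pics/scene0.png')[160:300,230:420]
cv2.imwrite('pics/z0.png',np.vstack([cv2.resize(a,(540,390),interpolation=2)]));cv2.imwrite('pics/z1.png',cv2.resize(b,None,fx=4,fy=4,interpolation=2))
```

```text
(no output)
```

View pics/z0.png

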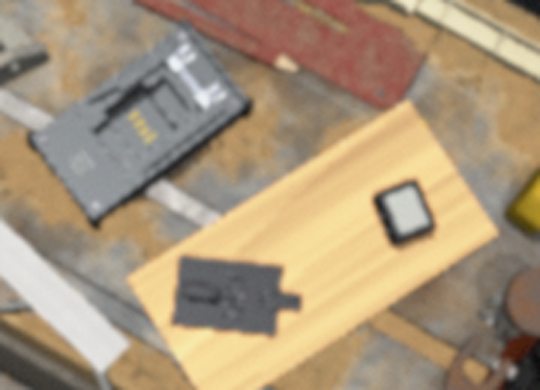

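View pics/z1.png

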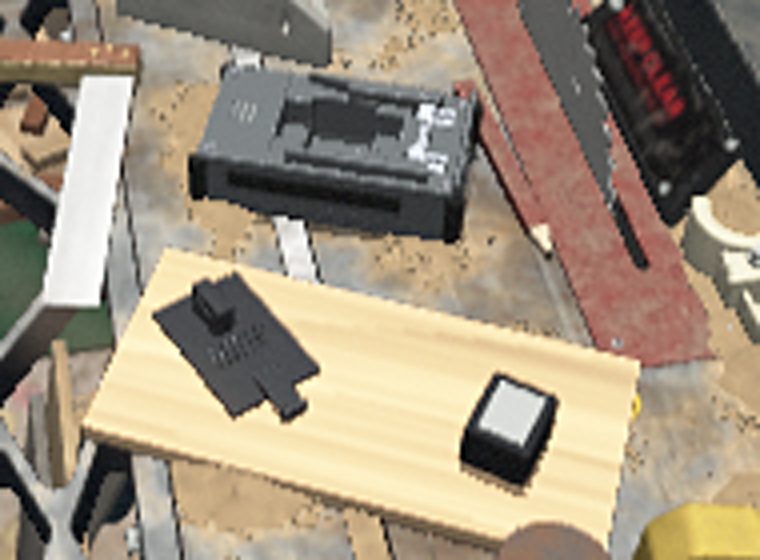

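Run:
```python
from h import *
np.set_printoptions(precision=4,suppress=True)
f=shot('wrist','w0'); print(f['tool_from_camera'],f['vfov'],f['o']['clock'])
print(Rn.from_rotvec(f['o']['orientation']).as_matrix())
```

```text
[[ 0.0002 -0.2957  0.9553 -0.1347]
 [ 0.0004 -0.9553 -0.2957  0.0757]
 [ 1.      0.0005 -0.0001  0.0007]
 [ 0.      0.      0.      1.    ]] 65.05267046757876 1.2
[[-0.     -0.9027  0.4303]
 [-0.      0.4303  0.9027]
 [-1.      0.     -0.    ]]
```

Request:
{"method": "play_rows", "body": {
  "plan": [
    [1,0.13,-0.45,0.06,-1.06],
    [1,0.13,-0.45,0.06,-1.06],
    [1,0.13,-0.45,0.06,-1.06],
    [1,0.13,-0.45,0.06,-1.06],
    [1,0.13,-0.45,0.06,-1.06],
    [1,0.13,-0.45,0.06,-1.06],
    [1,0.13,-0.45,0.06,-1.06],
    [1,0.13,-0.45,0.06,-1.06],
    [1,0.13,-0.45,0.06,-1.06],
    [1,0.13,-0.45,0.06,-1.06]
  ]
}}

```text
clock: 2.25
tcp_pos: [0.4215, 0.1547, 0.3002]
orientation: [-0.047, 1.569, 0.048]
contact_force: [0.6, 0.5, -0.1]
grip_width: 0.0853
```

Request:
{"method": "play_rows", "body": {
  "plan": [
    [1,0.12,-0.41,0,-1.06],
    [1,0.12,-0.41,0,-1.06],
    [1,0.12,-0.41,0,-1.06],
    [1,0.12,-0.41,0,-1.06],
    [1,0.12,-0.41,0,-1.06],
    [1,0.12,-0.41,0,-1.06],
    [1,0.12,-0.41,0,-1.06],
    [1,0.12,-0.41,0,-1.06],
    [1,0.12,-0.41,0,-1.06],
    [1,0.12,-0.41,0,-1.06]
  ]
}}

```text
clock: 3.25
tcp_pos: [0.54, -0.2554, 0.2994]
orientation: [0.777, 1.425, -0.782]
contact_force: [0.1, -0.0, 0.0]
grip_width: 0.0856
```

Request:
{"method": "play_rows", "body": {
  "plan": [
    [1,0,0,0,0],
    [1,0,0,0,0],
    [1,0,0,0,0]
  ]
}}

```text
clock: 3.55
tcp_pos: [0.5406, -0.2489, 0.2993]
orientation: [0.774, 1.429, -0.772]
contact_force: [0.4, -0.2, 0.4]
grip_width: 0.0856
```

Run:
```python
from h import *
np.set_printoptions(precision=4,suppress=True)
f=shot('wrist','w1')
for l in ['laser','bay','rails','cover_grip','pack_center']:
    for d in r.pinpoint(f,l)[:1]:
        u,v=d['position'][0]*560,d['position'][1]*420
        print(l,round(d['conf'],2),round(u),round(v),pts(f,[min(u,559)],[min(v,419)])[0])
ms={}
for l in ['laser','cover_grip','pack_center']:
    d=r.outline_of(f,l)[0]; print(l,d['conf'],d['bbox'],d['mask'].sum()); ms[l]=d['mask']
np.savez('w1.npz',z=f['z_map'],px=f['pixels'],**ms)
import pickle; pickle.dump((f,ms),open('w1.pkl','wb'))
print(r.get_obs()['joints'])
```

```text
laser 0.79 239 124 [ 0.5603 -0.1826  0.0128]
bay 0.95 237 121 [ 0.5634 -0.179   0.0133]
cover_grip 0.57 214 235 [ 0.4226 -0.2312  0.029 ]
pack_center 0.87 346 264 [ 0.4886 -0.3957  0.0424]
laser 0.64 [0.2745, 0.1767, 0.5534, 0.4131] 11384
cover_grip 0.72 [0.3386, 0.5014, 0.4775, 0.6576] 2787
pack_center 0.9 [0.5841, 0.5752, 0.6532, 0.676] 1192
[-0.2832  0.371   0.8126  1.72   -0.2893  1.1755 -0.3856]
```

View pics/w1.png

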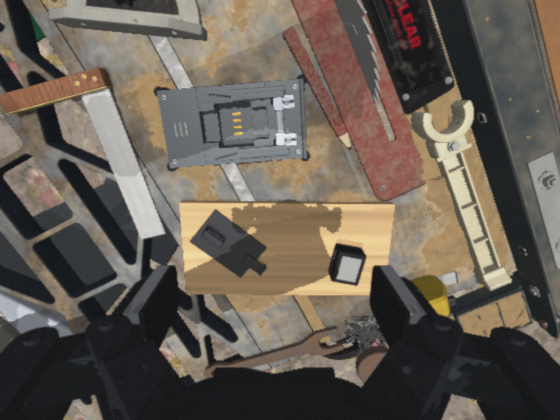

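```bash
cat > fit.py <<'E'
from h import *
def rect(P):
    c,s,a=cv2.minAreaRect((P[:,:2]*1000).astype(np.float32)); return np.array(c),s,a
def show(f,m,lo,hi,tag):
    P=cloud(f,cv2.dilate(m.astype(np.uint8),np.ones((9,9)))>0)
    Q=P[(P[:,2]>lo)&(P[:,2]<hi)]
    print(tag,len(Q),rect(Q),'zmed',np.median(Q[:,2]))
    return Q
E
python3 - <<'E'
from fit import *
import pickle
np.set_printoptions(precision=4,suppress=True)
f,ms=pickle.load(open('w1.pkl','rb'))
for l in ms:
    P=cloud(f,ms[l]); print(l,np.histogram(P[:,2],bins=np.arange(-.005,.075,.004)))
show(f,ms['laser'],.035,.07,'laser')
show(f,ms['cover_grip'],.0135,.04,'cover')
show(f,ms['cover_grip'],.022,.04,'rib')
show(f,ms['pack_center'],.036,.05,'pack')
show(f,ms['pack_center'],.015,.05,'packall')
E
```

```text
laser (array([   2,   18,    1,  136, 1245,   37,   35,  831,  155,   63,   70,
        782, 5964,  508, 1496,    0,    0,    0,    0]), array([-0.005, -0.001,  0.003,  0.007,  0.011,  0.015,  0.019,  0.023,
        0.027,  0.031,  0.035,  0.039,  0.043,  0.047,  0.051,  0.055,
        0.059,  0.063,  0.067,  0.071]))
cover_grip (array([   0,    0,    0,    1,  243, 2086,  198,   29,   32,  182,    0,
          0,    0,    0,    0,    0,    0,    0,    0]), array([-0.005, -0.001,  0.003,  0.007,  0.011,  0.015,  0.019,  0.023,
        0.027,  0.031,  0.035,  0.039,  0.043,  0.047,  0.051,  0.055,
        0.059,  0.063,  0.067,  0.071]))
pack_center (array([  0,   0,   0,   0,   0,  36,  47,  51,  60,  49,  67, 765, 113,
         0,   0,   0,   0,   0,   0]), array([-0.005, -0.001,  0.003,  0.007,  0.011,  0.015,  0.019,  0.023,
        0.027,  0.031,  0.035,  0.039,  0.043,  0.047,  0.051,  0.055,
        0.059,  0.063,  0.067,  0.071]))
laser 8894 (array([ 559.5232, -178.527 ]), (96.72319030761719, 173.16383361816406), 37.630531311035156) zmed 0.04436419912028336
cover 2789 (array([ 415.1432, -263.2898]), (121.49453735351562, 77.54623413085938), 87.52738952636719) zmed 0.0163103550843397
rib 255 (array([ 414.2377, -265.2232]), (100.4264144897461, 12.616362571716309), 83.66561889648438) zmed 0.032373697695304904
pack 942 (array([ 484.6041, -401.3595]), (45.69057846069336, 37.56116485595703), 21.902414321899414) zmed 0.04204138304954666
packall 1220 (array([ 484.6321, -401.13  ]), (45.846187591552734, 37.94595718383789), 21.7303466796875) zmed 0.041700958855070996
```

```bash
cat > hm.py <<'E'
from fit import *
def hmap(f,c,yaw,hx,hy,res=.001):
    """height map in local frame; returns H[row=y desc, col=x]"""
    P=cloud(f); d=P[:,:2]-c; ct,st=np.cos(yaw),np.sin(yaw)
    x=d@[ct,st]; y=d@[-st,ct]
    k=(abs(x)<hx)&(abs(y)<hy)
    return np.c_[x[k],y[k],P[k,2]]
def edge(L,sel,axis,zt,side,q=2):
    """height-step position along axis (0/1) at extremes"""
    pass
E
python3 - <<'E'
from hm import *
import pickle
np.set_printoptions(precision=4,suppress=True)
f,ms=pickle.load(open('w1.pkl','rb'))
for yaw in np.radians([-52.4]):
    L=hmap(f,np.array([.5595,-.1785]),yaw,.1,.065)
    res=.0005
    H=np.full((260,400),-.01)
    ix=((L[:,0]+.1)/res).astype(int).clip(0,399); iy=((.065-L[:,1])/res).astype(int).clip(0,259)
    np.maximum.at(H,(iy,ix),L[:,2])
    Hc=cv2.morphologyEx(H.astype(np.float32),cv2.MORPH_CLOSE,np.ones((3,3)))
    cv2.imwrite('pics/h1.png',cv2.resize(cv2.applyColorMap(np.clip((Hc+.005)/.065*255,0,255).astype(np.uint8),cv2.COLORMAP_JET),None,fx=2,fy=2,interpolation=0))
    D=L[(L[:,2]>.040)]
    # edges: long sides vs x
    for a,b in [(-.075,-.05),(-.05,-.025),(-.025,0),(0,.025),(.025,.05),(.05,.075)]:
        k=(D[:,0]>a)&(D[:,0]<b); y=D[k,1]; print('x',a,b,'ymin/max',np.percentile(y,[0.5,99.5]))
    for a,b in [(-.04,-.02),(-.02,0),(0,.02),(.02,.04)]:
        k=(D[:,1]>a)&(D[:,1]<b); x=D[k,0]; print('y',a,b,'xmin/max',np.percentile(x,[0.3,99.7]))
E
```

```text
x -0.075 -0.05 ymin/max [-0.0436  0.0433]
x -0.05 -0.025 ymin/max [-0.0604  0.0432]
x -0.025 0 ymin/max [-0.0636  0.0412]
x 0 0.025 ymin/max [-0.0638  0.0418]
x 0.025 0.05 ymin/max [-0.0481  0.0422]
x 0.05 0.075 ymin/max [-0.0491  0.042 ]
y -0.04 -0.02 xmin/max [-0.0798  0.0805]
y -0.02 0 xmin/max [-0.0811  0.082 ]
y 0 0.02 xmin/max [-0.0811  0.0819]
y 0.02 0.04 xmin/max [-0.0811  0.0819]
```

View pics/h1.png

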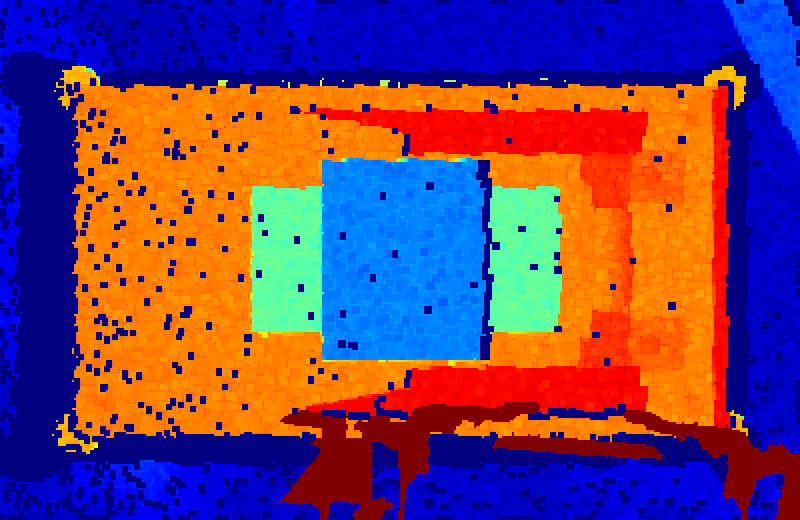

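Run:
```python
from hm import *
import pickle
np.set_printoptions(precision=4,suppress=True)
f,ms=pickle.load(open('w1.pkl','rb'))
t=shot('top'); m=r.outline_of(t,'tape_measure')[0]['mask']; P=cloud(t,m); print('tape',np.percentile(P,[1,99],axis=0))
m2=r.outline_of(t,'jar_screws_a')[0]['mask']; P2=cloud(t,m2); print('jar',np.percentile(P2,[1,99],axis=0))
d=np.array([np.cos(np.radians(-68.1)),np.sin(np.radians(-68.1))]); n=np.array([-d[1],d[0]])
for Q in (P,P2):
    q=Q[:,:2]-[.4846,-.4012]; a=q@d; b=q@n; print('near',a[abs(b)<.02].min() if (abs(b)<.02).any() else None, np.percentile(a,1), np.percentile(b,[1,99]))
for g,c in (('top',t),):
    for l in ('pack_center','cover_grip'):
        mm=r.outline_of(c,l)[0]['mask']; print(l,rect((lambda p:p[p[:,2]>(.036 if 'pack' in l else .0135)])(cloud(c,mm))))
R=Rn.from_rotvec(r.get_obs()['orientation']).as_matrix(); print('jaw yaw',np.degrees(np.arctan2(R[1,2],R[0,2])),r.get_obs()['clock'])
# refine laser: bay bottom mask fit
L=cloud(f); 
v,u=np.nonzero((f['z_map']>0)); 
c=np.array([.5595,-.1785])
k=(np.linalg.norm(L[:,:2]-c,axis=1)<.045)&(L[:,2]<.018)&(L[:,2]>.007)
print('bay floor',k.sum(),rect(L[k]),L[k,2].mean())
k=(np.linalg.norm(L[:,:2]-c,axis=1)<.05)&(L[:,2]<.030)&(L[:,2]>.007)
print('notches',rect(L[k]))
```

```text
tape [[ 0.4698 -0.565   0.0014]
 [ 0.5486 -0.4954  0.0661]]
jar [[ 0.3796 -0.5508 -0.0057]
 [ 0.4315 -0.4736  0.0962]]
near 0.10708747977428855 0.08801692559805213 [-0.0564  0.0018]
near None 0.03511002023625673 [-0.1366 -0.085 ]
pack_center (array([ 484.4862, -403.8059]), (45.95429611206055, 37.59590530395508), 21.053136825561523)
cover_grip (array([ 414.2211, -264.9568]), (106.52566528320312, 60.305091857910156), 83.96360778808594)
jaw yaw -56.95635092468072 4.25
bay floor 1407 (array([ 559.6592, -179.1019]), (50.112152099609375, 41.479312896728516), 37.667720794677734) 0.012170077873708003
notches (array([ 559.7585, -179.2187]), (50.13343811035156, 77.06128692626953), 37.608116149902344)
```

Request:
{"method": "play_rows", "body": {
  "plan": [
    [0.6,-0.056,-0.152,-0.17,-0.194],
    [0.6,-0.056,-0.152,-0.17,-0.194],
    [0.6,-0.056,-0.152,-0.17,-0.194],
    [0.6,-0.056,-0.152,-0.17,-0.194],
    [0.6,-0.056,-0.152,-0.17,-0.194],
    [0.6,-0.056,-0.152,-0.17,-0.194],
    [0.6,-0.056,-0.152,-0.17,-0.194],
    [0.6,-0.056,-0.152,-0.17,-0.194]
  ]
}}

```text
clock: 5.05
tcp_pos: [0.4859, -0.402, 0.1302]
orientation: [0.922, 1.365, -0.921]
contact_force: [0.8, 0.9, 0.3]
grip_width: 0.0683
```

Run:
```python
from h import *
o=r.get_obs();print(o['tcp_pos'],o['joints'])
R=Rn.from_rotvec(o['orientation']).as_matrix(); print('jaw yaw',np.degrees(np.arctan2(R[1,2],R[0,2])))
f=shot('wrist','w2'); f2=shot('scene','s2')
print(w2p(f,[[.4846,-.4012,.042]]))
```

```text
[ 0.48586447 -0.40204009  0.13022936] [ 0.08721269  0.62649514  0.72078123  1.7976158  -0.51263908  0.9119243
 -0.14953752]
jaw yaw -67.97910633137911
[[272.88729827 217.09516376]]
```

View pics/w2.png

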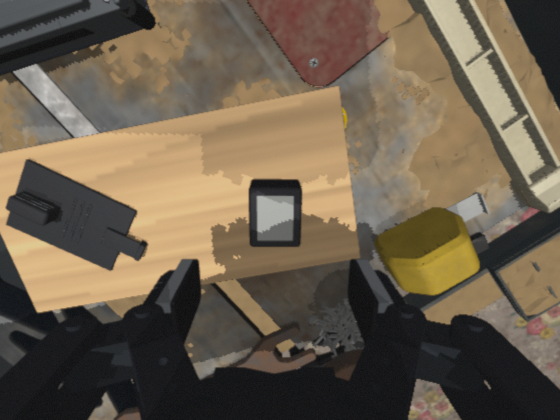

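Run:
```python
from hm import *
np.set_printoptions(precision=4,suppress=True)
f=shot('wrist')
m=r.outline_of(f,'pack_center')[0]['mask']; P=cloud(f,m); print(np.histogram(P[:,2],8)); P=P[P[:,2]>.036]; print(rect(P),np.median(P[:,2]))
# finger points in tool coords
T=np.array(f['tool_from_camera']); F=foc(f)
v,u=np.nonzero((f['z_map']>0)&(f['z_map']<.2)); z=f['z_map'][v,u]
p=np.stack([(u-f['cx'])/F*z,(v-f['cy'])/F*z,z],-1)@T[:3,:3].T+T[:3,3]
for s in (-1,1):
    q=p[(p[:,2]*s>.02)&(p[:,0]>-.04)]; print(s,len(q),np.percentile(q,[0,1,50,99,100],axis=0)*1000)
    t=q[q[:,0]>q[:,0].max()-.006]; print(' tip',t.min(0)*1000,t.max(0)*1000)
o=f['o'];R=Rn.from_rotvec(o['orientation']).as_matrix(); print(o['tcp_pos'],np.degrees(np.arctan2(R[1,2],R[0,2])),o['grip_width'],o['clock'])
```

```text
Traceback (most recent call last):
IndexError: list index out of range
```

Run:
```python
from hm import *
np.set_printoptions(precision=4,suppress=True)
f=shot('wrist')
P=cloud(f); P=P[(np.linalg.norm(P[:,:2]-[.4846,-.4012],axis=1)<.04)&(P[:,2]>.036)&(P[:,2]<.05)]; print(rect(P),np.median(P[:,2]))
T=np.array(f['tool_from_camera']); F=foc(f)
v,u=np.nonzero((f['z_map']>0)&(f['z_map']<.2)); z=f['z_map'][v,u]
p=np.stack([(u-f['cx'])/F*z,(v-f['cy'])/F*z,z],-1)@T[:3,:3].T+T[:3,3]
for s in (-1,1):
    q=p[(p[:,2]*s>.02)&(p[:,0]>-.04)]; print(s,len(q),np.percentile(q,[0,1,50,99,100],axis=0)*1000)
    t=q[q[:,0]>q[:,0].max()-.006]; print(' tip',t.min(0)*1000,t.max(0)*1000)
o=f['o'];R=Rn.from_rotvec(o['orientation']).as_matrix(); print(o['tcp_pos'],np.degrees(np.arctan2(R[1,2],R[0,2])),o['grip_width'],o['clock'])
```

```text
(array([ 484.5352, -402.248 ]), (45.94612121582031, 37.933563232421875), 21.853670120239258) 0.04207473954212171
-1 6348 [[ -39.9676  -11.0366 -166.6787]
 [ -38.2683   -9.0369 -162.0028]
 [  77.6456  119.6964 -101.9401]
 [  90.3413  134.2504  -34.6311]
 [  91.7793  135.887   -34.3741]]
 tip [  85.7793  112.1537 -166.6787] [ 91.7793 135.887  -82.8771]
1 2729 [[-39.9932 -11.1235  32.9341]
 [-39.166  -10.0572  33.1067]
 [-23.3282   7.5103  34.0677]
 [ 90.9623 134.1371 169.0668]
 [ 93.2605 136.5935 172.0032]]
 tip [ 87.9672 130.1391 167.0998] [ 93.2605 136.5935 172.0032]
[ 0.4857 -0.4019  0.1302] -67.96024804422498 0.06823904342469973 5.25
```

```bash
cat > fing.py <<'E'
from hm import *
def fingers():
    f=shot('wrist'); T=np.array(f['tool_from_camera']); F=foc(f)
    v,u=np.nonzero((f['z_map']>0)&(f['z_map']<.3)); z=f['z_map'][v,u]
    p=np.stack([(u-f['cx'])/F*z,(v-f['cy'])/F*z,z],-1)@T[:3,:3].T+T[:3,3]
    p=p[(abs(p[:,1])<.013)&(abs(p[:,2])<.06)&(p[:,0]>-.06)&(p[:,0]<.03)]*1000
    return f,p
if __name__=='__main__':
    np.set_printoptions(precision=2,suppress=True)
    f,p=fingers()
    for s in (-1,1):
        q=p[p[:,2]*s>15]; print(s,len(q),np.percentile(q,[0,1,50,99,100],axis=0)); 
        print(np.histogram(q[:,0],bins=np.arange(-60,30,5)))
        k=q[:,0]>np.percentile(q[:,0],99)-3; print('tip z range',q[k,2].min(),q[k,2].max(),q[k,1].min(),q[k,1].max())
    print(f['o']['grip_width'],f['o']['clock'])
E
python3 fing.py
```

```text
-1 8008 [[-60.   -11.99 -60.  ]
 [-59.49 -10.43 -59.63]
 [-50.68   7.2  -46.7 ]
 [ -3.11  12.9  -33.61]
 [  1.25  13.   -30.54]]
(array([1499, 2662,  852,  324,  437,  373,  418,  386,  346,  312,  240,
        147,   12,    0,    0,    0,    0]), array([-60, -55, -50, -45, -40, -35, -30, -25, -20, -15, -10,  -5,   0,
         5,  10,  15,  20,  25]))
tip z range -41.277099808129705 -34.413476628105876 -10.549843403450748 11.875595053722279
1 8229 [[-60.   -12.36  29.23]
 [-59.56 -10.52  32.21]
 [-51.     7.22  45.74]
 [ -3.15  12.9   59.52]
 [  0.97  13.    60.  ]]
(array([1711, 2683,  824,  341,  435,  369,  435,  378,  337,  312,  253,
        141,   10,    0,    0,    0,    0]), array([-60, -55, -50, -45, -40, -35, -30, -25, -20, -15, -10,  -5,   0,
         5,  10,  15,  20,  25]))
tip z range 32.96241469396791 45.300279107178696 -10.462016697966467 11.992958314098495
0.06834707147265555 5.3
```

Request:
{"method": "play_rows", "body": {
  "plan": [
    [0.6,-0.0012,-0.0003,-0.04,0],
    [0.6,-0.0012,-0.0003,-0.07,0],
    [0.6,-0.0012,-0.0003,-0.09,0],
    [0.6,-0.0012,-0.0003,-0.097,0],
    [0.6,-0.0012,-0.0003,-0.097,0],
    [0.6,-0.0012,-0.0003,-0.097,0]
  ]
}}

```text
clock: 5.95
tcp_pos: [0.4838, -0.4036, 0.0335]
orientation: [0.922, 1.365, -0.923]
contact_force: [-0.8, -0.6, -1.0]
grip_width: 0.0682
```

Request:
{"method": "play_rows", "body": {
  "plan": [
    [-0.3,0,0,0,0],
    [-0.3,0,0,0,0],
    [-0.3,0,0,0,0],
    [-0.3,0,0,0,0],
    [-0.3,0,0,0,0],
    [-0.3,0,0,0,0]
  ],
  "force": 30
}}

```text
clock: 6.55
tcp_pos: [0.4839, -0.4035, 0.0335]
orientation: [0.923, 1.364, -0.922]
contact_force: [-0.7, 0.4, 7.9]
grip_width: 0.0372
```

Request:
{"method": "play_rows", "body": {
  "plan": [
    [-0.3,0,0,0.02,0],
    [-0.3,0,0,0.06,0],
    [-0.3,0,0,0.1,0],
    [-0.3,0.0,0.0,0.1,0],
    [-0.3,0.0,0.0,0.1,0]
  ]
}}

```text
clock: 7.05
tcp_pos: [0.4836, -0.4029, 0.1329]
orientation: [0.923, 1.365, -0.922]
contact_force: [-0.2, 0.2, -2.8]
grip_width: 0.0376
```

Run:
```python
from fing import *
np.set_printoptions(precision=2,suppress=True)
f,p=fingers(); cv2.imwrite('pics/w3.png',f['pixels']); o=f['o']
R=Rn.from_rotvec(o['orientation']).as_matrix(); print(o['tcp_pos']*1000,np.degrees(np.arctan2(R[1,2],R[0,2])),o['grip_width'],o['contact_force'])
T=np.array(f['tool_from_camera']); F=foc(f)
v,u=np.nonzero((f['z_map']>0)&(f['z_map']<.3)); z=f['z_map'][v,u]
p=np.stack([(u-f['cx'])/F*z,(v-f['cy'])/F*z,z],-1)@T[:3,:3].T+T[:3,3]; p*=1000
q=p[(abs(p[:,2])<17)&(abs(p[:,1])<30)&(p[:,0]>-30)&(p[:,0]<40)]
print(len(q),np.percentile(q,[0,1,50,99,100],axis=0)); print(np.histogram(q[:,0],bins=np.arange(-30,40,4)))
m=(abs(p[:,1])<40)&(p[:,0]>-12)&(p[:,0]<40)&(abs(p[:,2])<19.5)
k=q[:,0]<-2
```

```text
[ 483.59 -402.88  132.92] -68.05385632542085 0.037643873434707195 [-0.23  0.17 -2.83]
8765 [[-10.75 -22.25 -17.  ]
 [ -9.94 -20.62 -16.66]
 [ -8.48   7.95  -0.09]
 [ 16.84  24.2   16.62]
 [ 19.64  24.72  17.  ]]
(array([   0,    0,    0,    0,   71, 7268,  294,  259,  232,  216,  203,
        183,   39,    0,    0,    0,    0]), array([-30, -26, -22, -18, -14, -10,  -6,  -2,   2,   6,  10,  14,  18,
        22,  26,  30,  34,  38]))
```

View pics/w3.png

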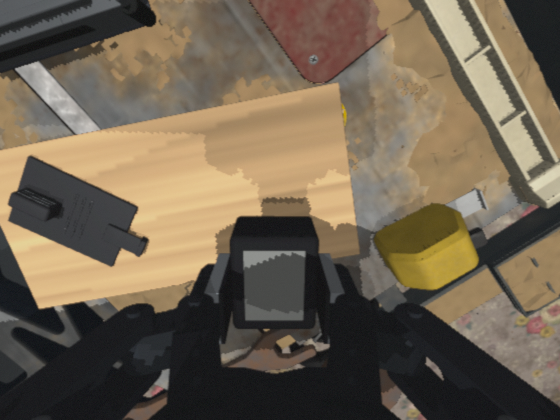

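Request:
{"method": "play_rows", "body": {
  "plan": [
    [-0.3,0.123,0.26,0.07,0.274],
    [-0.3,0.123,0.26,0.07,0.274],
    [-0.3,0.123,0.26,0.07,0.274],
    [-0.3,0.123,0.26,0.07,0.274],
    [-0.3,0.123,0.26,0.07,0.274],
    [-0.3,0.123,0.26,0.07,0.274],
    [-0.3,0.123,0.26,0.07,0.274],
    [-0.3,0.123,0.26,0.07,0.274],
    [-0.3,0.123,0.26,0.07,0.274]
  ]
}}

```text
clock: 8.0
tcp_pos: [0.6048, -0.144, 0.2009]
orientation: [0.713, 1.452, -0.716]
contact_force: [-0.2, -0.8, -0.8]
grip_width: 0.0372
```

```bash
cat > lz.py <<'E'
from fing import *
np.set_printoptions(precision=2,suppress=True)
def tp(f):
    T=np.array(f['tool_from_camera']); F=foc(f)
    v,u=np.nonzero(f['z_map']>0); z=f['z_map'][v,u]
    return (np.stack([(u-f['cx'])/F*z,(v-f['cy'])/F*z,z],-1)@T[:3,:3].T+T[:3,3])*1000
def pose(f):
    o=f['o']; R=Rn.from_rotvec(o['orientation']).as_matrix(); print('tcp',o['tcp_pos']*1000,'yaw',np.degrees(np.arctan2(R[1,2],R[0,2])),'tilt',R[:,0],'t',o['clock'],'F',o['contact_force'])
def hpic(f,c,yaw,hx,hy,name,lo=-.005,hi=.06,res=.0005):
    L=hmap(f,c,yaw,hx,hy); H=np.full((int(2*hy/res),int(2*hx/res)),-.01,np.float32)
    ix=((L[:,0]+hx)/res).astype(int).clip(0,H.shape[1]-1); iy=((hy-L[:,1])/res).astype(int).clip(0,H.shape[0]-1)
    k=L[:,2]<.1; np.maximum.at(H,(iy[k],ix[k]),L[k,2].astype(np.float32)); H=cv2.morphologyEx(H,cv2.MORPH_CLOSE,np.ones((3,3)))
    cv2.imwrite(f'pics/{name}.png',cv2.resize(cv2.applyColorMap(np.clip((H-lo)/(hi-lo)*255,0,255).astype(np.uint8),cv2.COLORMAP_JET),None,fx=2,fy=2,interpolation=0))
E
python3 - <<'E'
from lz import *
f=shot('wrist','w4'); pose(f)
p=tp(f); q=p[(abs(p[:,1])<35)&(abs(p[:,2])<30)&(p[:,0]<-4)&(p[:,0]>-12)]
k=abs(q[:,2])<18.6; A=np.c_[q[k][:,1:],np.ones(k.sum())]; print('plane',np.linalg.lstsq(A,q[k][:,0],rcond=None)[0],len(q))
qq=q[abs(q[:,2])<10]; print('y range',np.percentile(qq[:,1],[0,.5,1,99,99.5,100]))
L=cloud(f); c=np.array([.5597,-.1791]); d=np.linalg.norm(L[:,:2]-c,axis=1)
k=(d<.045)&(L[:,2]<.018)&(L[:,2]>.007); print('bay',k.sum(),rect(L[k]))
k=(d<.05)&(L[:,2]<.030)&(L[:,2]>.007); print('notch',k.sum(),rect(L[k]))
hpic(f,c,np.radians(-52.35),.1,.065,'h4')
E
```

```text
tcp [ 604.78 -144.04  200.93] yaw -52.46070740340136 tilt [-0. -0. -1.] t 8.0 F [-0.15 -0.77 -0.83]
plane [ 0.02  0.   -8.56] 8710
y range [-21.95 -20.99 -20.55  24.1   24.19  24.61]
bay 60 (array([ 594.48, -152.24]), (0.7231356501579285, 20.37415313720703), 37.903541564941406)
notch 242 (array([ 595.01, -151.84]), (2.070389747619629, 47.011966705322266), 37.47571563720703)
```

View pics/w4.png

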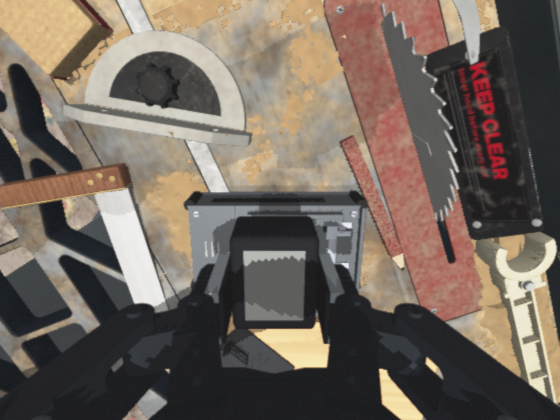

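View pics/h4.png

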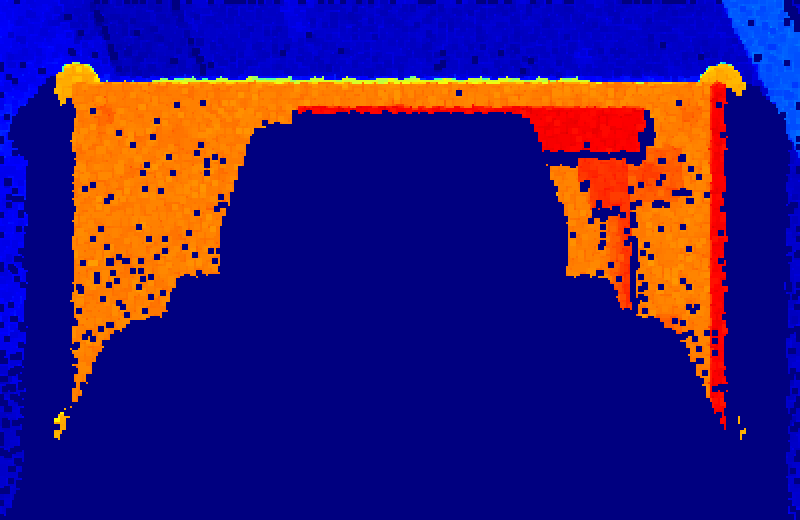

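Request:
{"method": "play_rows", "body": {
  "plan": [
    [-0.3,-0.0458,-0.0349,-0.03,0.002],
    [-0.3,-0.0458,-0.0349,-0.085,0.002],
    [-0.3,-0.0458,-0.0349,-0.085,0.002],
    [-0.3,-0.0458,-0.0349,-0.085,0.002],
    [-0.3,-0.0458,-0.0349,-0.085,0.002],
    [-0.3,-0.0458,-0.0349,-0.085,0.002]
  ]
}}

```text
clock: 8.65
tcp_pos: [0.5625, -0.1779, 0.119]
orientation: [0.711, 1.448, -0.71]
contact_force: [1.0, -0.3, -1.6]
grip_width: 0.0374
```

Run:
```python
from lz import *
f=shot('wrist','w5'); pose(f)
c=np.array([.5597,-.1791]); hpic(f,c,np.radians(-52.35),.1,.065,'h5')
```

```text
tcp [ 562.48 -177.87  119.01] yaw -52.19999641807973 tilt [ 0. -0. -1.] t 8.65 F [ 0.98 -0.33 -1.57]
```

View pics/w5.png

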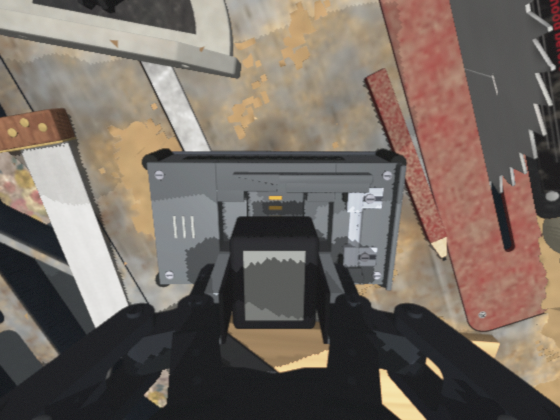

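View pics/h5.png

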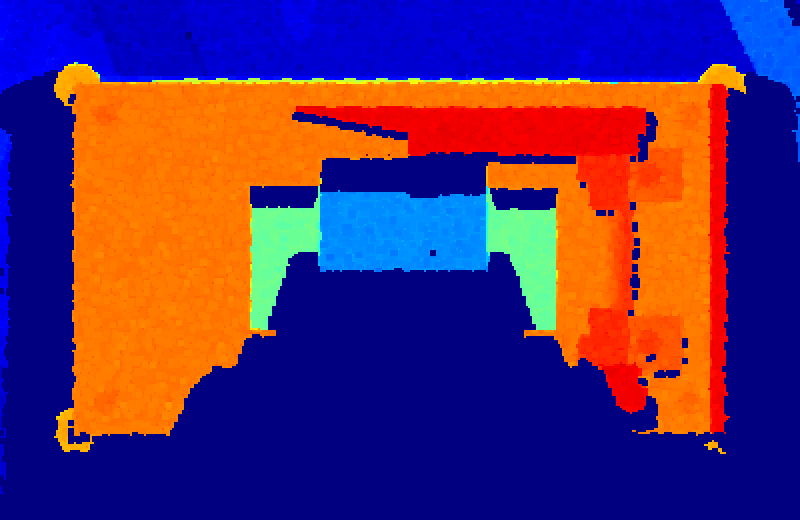

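Request:
{"method": "play_rows", "body": {
  "plan": [
    [-0.3,0.0005,-0.0014,-0.01,-0.002],
    [-0.3,0.0005,-0.0014,-0.02,-0.002],
    [-0.3,0.0005,-0.0014,-0.02,-0.002],
    [-0.3,0.0005,-0.0014,-0.02,-0.002],
    [-0.3,0.0005,-0.0014,-0.02,-0.002]
  ]
}}

```text
clock: 9.2
tcp_pos: [0.561, -0.1794, 0.0974]
orientation: [0.713, 1.45, -0.713]
contact_force: [0.3, -0.1, -1.3]
grip_width: 0.0373
```

Run:
```python
from lz import *
f=shot('wrist','w6'); pose(f)
c=np.array([.5605,-.1796]); hpic(f,c,np.radians(-52.35),.1,.065,'h6')
L=hmap(f,c,np.radians(-52.35),.1,.065)*1000
# numeric edges
nf=L[(L[:,2]>22)&(L[:,2]<30)&(abs(L[:,0])<45)]; print('notch x',np.percentile(nf[:,0],[.5,99.5]),'y',np.percentile(nf[:,1],[.5,99.5]))
bf=L[(L[:,2]>8)&(L[:,2]<16)&(abs(L[:,0])<30)&(abs(L[:,1])<30)]; print('bay x',np.percentile(bf[:,0],[.5,99.5]),'y',np.percentile(bf[:,1],[.5,99.5]))
for a in (-70,-60,-50,40,50,65):
    d=L[(L[:,2]>40)&(L[:,2]<48)&(abs(L[:,0]-a)<5)&(abs(L[:,1])<50)]; print(a,np.percentile(d[:,1],[.5,99.5]))
```

```text
tcp [ 561.01 -179.37   97.37] yaw -52.375946092588244 tilt [ 0. -0. -1.] t 9.2 F [ 0.33 -0.14 -1.31]
notch x [-42.77  40.96] y [-18.65  45.1 ]
bay x [-20.93  21.1 ] y [ 2.04 15.71]
-70 [-43.29  43.65]
-60 [-42.38  43.66]
-50 [-34.66  43.67]
40 [-19.45  43.7 ]
50 [-19.67  43.64]
65 [-43.45  43.58]
```

View pics/h6.png

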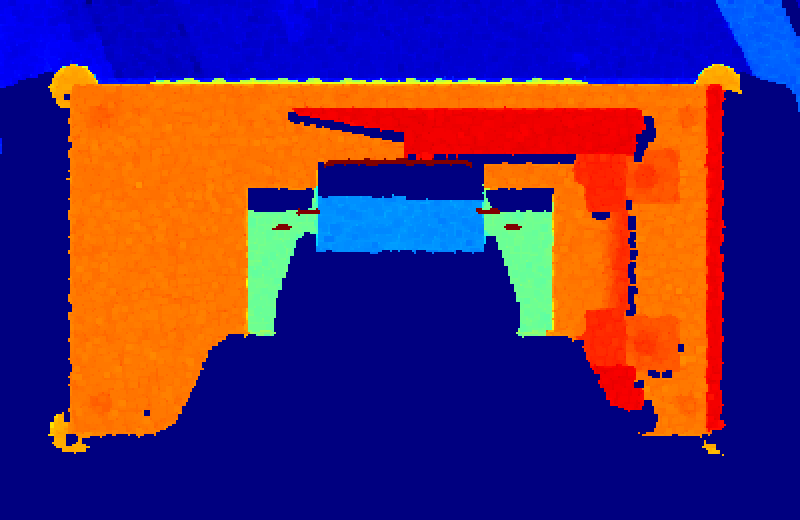

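Request:
{"method": "play_rows", "body": {
  "plan": [
    [-0.3,-0.0008,-0.0006,-0.012,0],
    [-0.3,-0.0008,-0.0006,-0.024,0],
    [-0.3,-0.0008,-0.0006,-0.026,0],
    [-0.3,-0.0008,-0.0006,-0.026,0],
    [-0.3,-0.0008,-0.0006,-0.026,0]
  ]
}}

```text
clock: 9.75
tcp_pos: [0.5601, -0.18, 0.0712]
orientation: [0.713, 1.451, -0.714]
contact_force: [0.5, -0.2, -1.8]
grip_width: 0.0371
```

Request:
{"method": "play_rows", "body": {
  "plan": [
    [-0.3,0,0,0,0],
    [-0.3,0,0,0,0]
  ]
}}

```text
clock: 9.95
tcp_pos: [0.5604, -0.18, 0.0717]
orientation: [0.713, 1.45, -0.713]
contact_force: [-0.3, -0.1, -1.0]
grip_width: 0.0373
```

Request:
{"method": "play_rows", "body": {
  "plan": [
    [-0.3,-0.0005,-0.0003,-0.005,0],
    [-0.3,-0.0005,-0.0003,-0.01,0],
    [-0.3,-0.0005,-0.0003,-0.015,0],
    [-0.3,-0.0005,-0.0003,-0.02,0],
    [-0.3,-0.0005,-0.0003,-0.02,0]
  ]
}}

```text
clock: 10.45
tcp_pos: [0.559, -0.18, 0.0504]
orientation: [0.713, 1.452, -0.714]
contact_force: [0.3, -1.1, -1.9]
grip_width: 0.037
```

Request:
{"method": "play_rows", "body": {
  "plan": [
    [-0.3,0.0003,0,-0.005,0],
    [-0.3,0.0003,0,-0.01,0],
    [-0.3,0.0003,0,-0.014,0],
    [-0.3,0.0003,0,-0.016,0],
    [-0.3,0.0003,0,-0.0165,0],
    [-0.3,0.0003,0,-0.0165,0]
  ]
}}

```text
clock: 11.05
tcp_pos: [0.5599, -0.1802, 0.0348]
orientation: [0.713, 1.451, -0.713]
contact_force: [0.2, -1.2, -2.2]
grip_width: 0.0369
```

Request:
{"method": "play_rows", "body": {
  "plan": [
    [-0.3,0,0,-0.001,0],
    [-0.3,0,0,-0.0015,0],
    [-0.3,0,0,-0.0015,0]
  ]
}}

```text
clock: 11.35
tcp_pos: [0.56, -0.1802, 0.0335]
orientation: [0.713, 1.45, -0.713]
contact_force: [0.2, 0.4, -1.3]
grip_width: 0.0375
```

Request:
{"method": "play_rows", "body": {
  "plan": [
    [0.05,0,0,0,0],
    [0.05,0,0,0,0],
    [0.05,0,0,0,0],
    [0.05,0,0,0,0]
  ]
}}

```text
clock: 11.75
tcp_pos: [0.56, -0.1801, 0.0333]
orientation: [0.713, 1.45, -0.713]
contact_force: [-0.2, -0.2, 0.2]
grip_width: 0.0452
```

Request:
{"method": "play_rows", "body": {
  "plan": [
    [0.05,0,0,0.01,0],
    [0.05,0,0,0.03,0],
    [0.05,0,0,0.07,0],
    [0.05,0.03,0.02,0.12,0],
    [0.05,0.05,0.04,0.15,0],
    [0.05,0.05,0.04,0.15,0],
    [0.05,0.05,0.04,0.15,0]
  ]
}}

```text
clock: 12.45
tcp_pos: [0.6111, -0.1393, 0.1847]
orientation: [0.712, 1.449, -0.71]
contact_force: [-0.3, 0.1, -0.6]
grip_width: 0.0447
```

Run:
```python
from lz import *
f=shot('wrist','w7'); pose(f)
c=np.array([.5607,-.1796]); hpic(f,c,np.radians(-52.35),.1,.065,'h7')
L=hmap(f,c,np.radians(-52.35),.1,.065)*1000
k=(abs(L[:,0])<15)&(abs(L[:,1])<18); A=np.c_[L[k][:,:2],np.ones(k.sum())]; print('pack top plane',np.linalg.lstsq(A,L[k][:,2],rcond=None)[0])
k=(L[:,0]<-45)&(L[:,0]>-75)&(abs(L[:,1])<30); print('deck',np.median(L[k][:,2]))
for a in (-70,-60,-50,66):
    d=L[(L[:,2]>40)&(L[:,2]<48)&(abs(L[:,0]-a)<5)&(abs(L[:,1])<50)]; print(a,np.percentile(d[:,1],[.5,99.5]))
import pickle; pickle.dump(f,open('w7.pkl','wb'))
```

```text
tcp [ 611.07 -139.31  184.7 ] yaw -52.237427274069894 tilt [ 0. -0. -1.] t 12.45 F [-0.26  0.13 -0.61]
pack top plane [-0.   -0.   42.29]
deck 44.17920589336245
-70 [-0.44 43.83]
-60 [ 3.11 43.85]
-50 [-43.33  43.85]
66 [ 0.11 43.72]
```

View pics/w7.png

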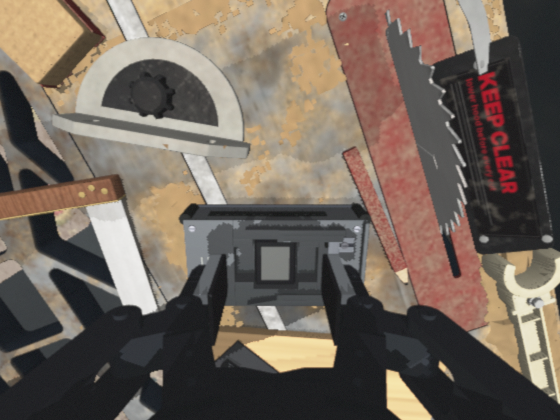

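View pics/h7.png

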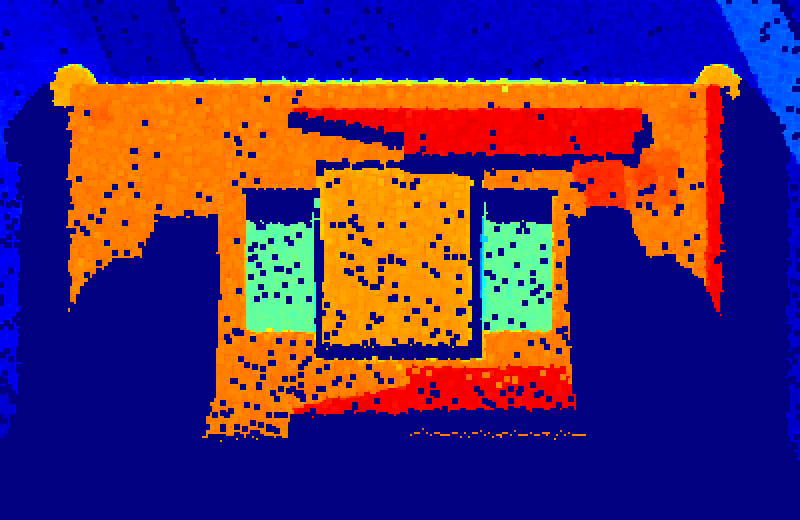

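Request:
{"method": "play_rows", "body": {
  "plan": [
    [0.0,-0.183,-0.041,-0.03,0.807],
    [0.0,-0.183,-0.041,-0.03,0.807],
    [0.0,-0.183,-0.041,-0.03,0.807],
    [0.0,-0.183,-0.041,-0.03,0.807],
    [0.0,-0.183,-0.041,-0.03,0.807],
    [0.0,-0.183,-0.041,-0.03,0.807],
    [0.0,-0.183,-0.041,-0.03,0.807],
    [0.0,-0.183,-0.041,-0.03,0.807],
    [0.0,-0.183,-0.041,-0.03,0.807]
  ]
}}

```text
clock: 13.4
tcp_pos: [0.4264, -0.1813, 0.1529]
orientation: [0.085, 1.57, -0.086]
contact_force: [0.4, 0.2, 0.2]
grip_width: 0.0429
```

Run:
```python
from lz import *
f=shot('wrist','w8'); pose(f)
L=cloud(f); d=np.linalg.norm(L[:,:2]-[.4226,-.2312],axis=1)
k=(d<.03)&(L[:,2]>.027)&(L[:,2]<.045); print('rib',k.sum(),rect(L[k]),np.median(L[k,2]))
c=np.array([.42,-.25]); hpic(f,c,np.radians(-96),.09,.06,'h8',.005,.04)
k=(d<.1)&(L[:,2]>.0135)&(L[:,2]<.04); print('cover',rect(L[k]))
M=hmap(f,c,np.radians(-96),.09,.06)*1000; k=(M[:,2]>14.3)&(M[:,2]<18)
for a in range(-25,50,10):
    q=M[k&(abs(M[:,0]-a)<5)]; print(a,np.percentile(q[:,1],[.5,99.5]) if len(q)>20 else None)
```

```text
tcp [ 426.38 -181.34  152.87] yaw -6.2344124427509655 tilt [-0. -0. -1.] t 13.4 F [0.39 0.2  0.24]
rib 478 (array([ 416.66, -229.74]), (29.97308349609375, 12.080565452575684), 83.86489868164062) 0.03276467338975086
cover (array([ 434.59, -242.77]), (188.261962890625, 131.4524688720703), 34.51015853881836)
-25 [-34.37  24.79]
-15 [-34.75  24.23]
-5 [-34.85  24.42]
5 [-34.48  24.64]
15 [-34.91  24.8 ]
25 [-34.33  24.09]
35 [-34.66  24.35]
45 [-35.04  24.48]
```

View pics/w8.png

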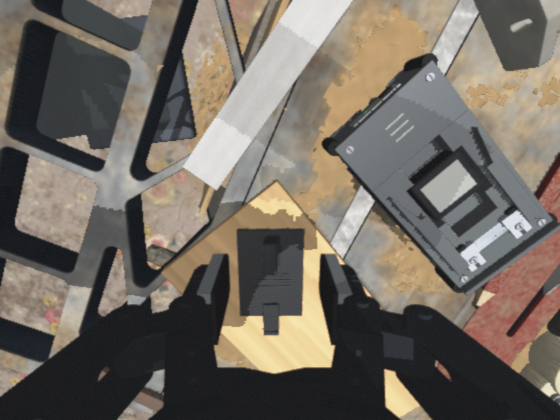

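View pics/h8.png

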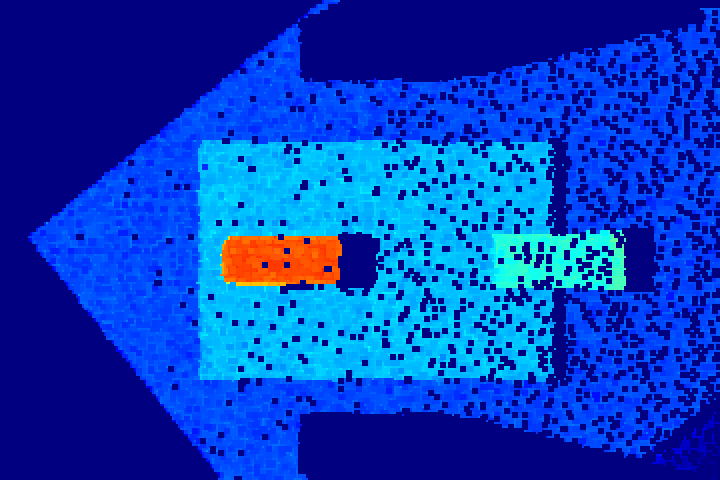

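Request:
{"method": "play_rows", "body": {
  "plan": [
    [0.0,-0.0097,-0.0484,-0.03,0.002],
    [0.0,-0.0097,-0.0484,-0.06,0.002],
    [0.0,-0.0097,-0.0484,-0.09,0.002],
    [0.0,-0.0097,-0.0484,-0.09,0.002],
    [0.0,-0.0097,-0.0484,-0.09,0.002]
  ]
}}

```text
clock: 13.95
tcp_pos: [0.417, -0.2296, 0.0634]
orientation: [0.083, 1.571, -0.083]
contact_force: [1.3, -0.1, 0.9]
grip_width: 0.0424
```

Run:
```python
from lz import *
f=shot('wrist','w9'); pose(f)
L=cloud(f); d=np.linalg.norm(L[:,:2]-[.4167,-.2297],axis=1)
k=(d<.025)&(L[:,2]>.027)&(L[:,2]<.04); print('rib',k.sum(),rect(L[k]),np.median(L[k,2]))
```

```text
tcp [ 416.99 -229.58   63.4 ] yaw -6.039969511592106 tilt [-0.  0. -1.] t 13.95 F [ 1.34 -0.08  0.93]
rib 1172 (array([ 416.86, -230.35]), (30.627843856811523, 12.47145938873291), 84.48828125) 0.032836749767964815
```

View pics/w9.png

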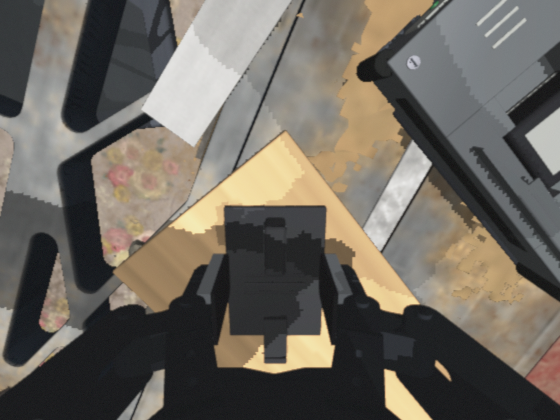

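Request:
{"method": "play_rows", "body": {
  "plan": [
    [0.0,-0.0001,-0.0006,-0.015,0],
    [0.0,-0.0001,-0.0006,-0.028,0],
    [0.0,-0.0001,-0.0006,-0.0355,0],
    [0.0,-0.0001,-0.0006,-0.0355,0],
    [0.0,-0.0001,-0.0006,-0.0355,0]
  ]
}}

```text
clock: 14.5
tcp_pos: [0.4173, -0.2302, 0.0281]
orientation: [0.083, 1.569, -0.083]
contact_force: [0.4, -0.9, -0.2]
grip_width: 0.0426
```

Request:
{"method": "play_rows", "body": {
  "plan": [
    [-0.5,0,0,0,0],
    [-0.5,0,0,0,0],
    [-0.9,0,0,0,0],
    [-0.9,0,0,0,0],
    [-0.9,0,0,0,0],
    [-0.9,0,0,0,0],
    [-0.9,0,0,0,0]
  ],
  "force": 50
}}

```text
clock: 15.2
tcp_pos: [0.4174, -0.2303, 0.0283]
orientation: [0.083, 1.568, -0.082]
contact_force: [-1.0, 1.0, 5.4]
grip_width: 0.0108
```

Request:
{"method": "play_rows", "body": {
  "plan": [
    [-0.9,0,0,0.02,0],
    [-0.9,0,0,0.06,0],
    [-0.9,0.03,0.04,0.1,0.1],
    [-0.9,0.0926,0.1163,0.1,0.761],
    [-0.9,0.0926,0.1163,0.1,0.761],
    [-0.9,0.0926,0.1163,0.1,0.761],
    [-0.9,0.0926,0.1163,0.1,0.761],
    [-0.9,0.0926,0.1163,0.1,0.761],
    [-0.9,0.0926,0.1163,0.1,0.761],
    [-0.9,0.0926,0.1163,0.1,0.761]
  ]
}}

```text
clock: 16.2
tcp_pos: [0.5095, -0.114, 0.1277]
orientation: [-0.512, 1.51, 0.512]
contact_force: [0.4, 0.3, -0.7]
grip_width: 0.0108
```

```bash
cat > cov.py <<'E'
from lz import *
def incov(f):
    p=tp(f); 
    q=p[(abs(p[:,2])<45)&(p[:,1]>-100)&(p[:,1]<40)&(p[:,0]>2)&(p[:,0]<25)]
    pl=q[(abs(q[:,2])<32)&(abs(q[:,2])>13)&(q[:,1]<15)&(q[:,1]>-60)]
    A=np.c_[pl[:,1:],np.ones(len(pl))]; s=np.linalg.lstsq(A,pl[:,0],rcond=None)[0]
    res=pl[:,0]-A@s; k=abs(res)<1.5; s=np.linalg.lstsq(A[k],pl[k][:,0],rcond=None)[0]
    print('plate top x=',s,len(pl),res.std())
    for a in (-60,-50,-40,-30,-20):
        w=q[(abs(q[:,1]-a)<3)&(abs(q[:,0]-s[2]-s[0]*a)<2)]
        if len(w)>20: print(' y',a,'zedges',np.percentile(w[:,2],[.5,99.5]))
    w=q[(abs(q[:,2])>18)&(abs(q[:,2])<28)&(abs(q[:,0]-s[2]-s[0]*q[:,1])<2)]; print(' y range',np.percentile(w[:,1],[.5,99.5]))
E
python3 - <<'E'
from cov import *
f=shot('wrist','w10'); pose(f); incov(f)
o=np.array([.5588,-.1772]); hpic(f,o,np.radians(-52.4),.1,.065,'h10')
L=hmap(f,o,np.radians(-52.4),.1,.065)*1000
for a in (-70,-60,-50,66):
    d=L[(L[:,2]>40)&(L[:,2]<48)&(abs(L[:,0]-a)<5)&(abs(L[:,1])<50)]; print(a,np.percentile(d[:,1],[.5,99.5]) if len(d) else 0)
E
```

```text
tcp [ 509.45 -114.02  127.72] yaw 37.45319374520207 tilt [-0.  0. -1.] t 16.2 F [ 0.4   0.28 -0.7 ]
plate top x= [-0.   0.  12.3] 2634 0.6483176422587957
 y -60 zedges [-10.98  11.59]
 y -50 zedges [-10.27  10.83]
 y -40 zedges [-6.77  7.36]
 y -30 zedges [-6.15  6.73]
 y -20 zedges [-29.8   29.98]
 y range [-15.65  20.75]
-70 [-46.71  45.06]
-60 0
-50 0
66 0
```

View pics/w10.png

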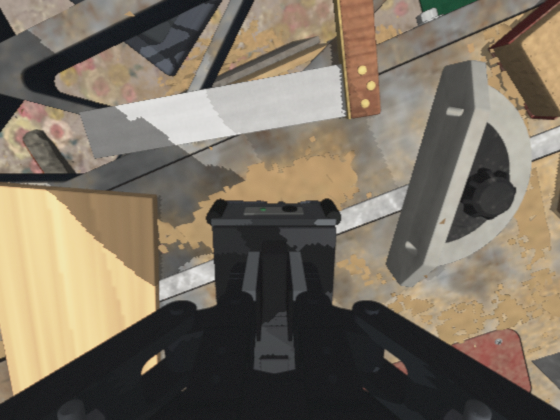

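View pics/h10.png

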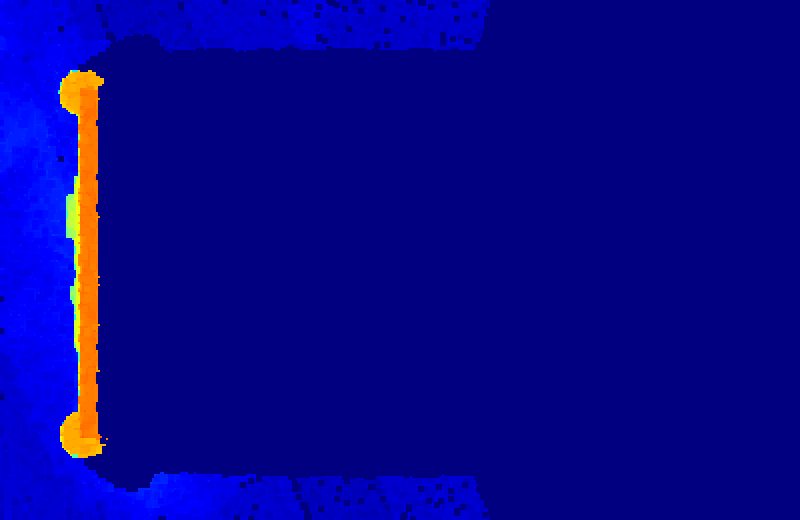

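Request:
{"method": "play_rows", "body": {
  "plan": [
    [-0.9,0.008,-0.0102,-0.02,0.003],
    [-0.9,0.008,-0.0102,-0.04,0.003],
    [-0.9,0.008,-0.0102,-0.055,0.003],
    [-0.9,0.008,-0.0102,-0.06,0.003],
    [-0.9,0.008,-0.0102,-0.06,0.003],
    [-0.9,0.008,-0.0102,-0.06,0.003]
  ]
}}

```text
clock: 16.85
tcp_pos: [0.5182, -0.1242, 0.0684]
orientation: [-0.516, 1.508, 0.515]
contact_force: [-0.1, -0.6, 1.1]
grip_width: 0.0104
```

```bash
cat > lp.py <<'E'
from cov import *
def lp(o=None,pr=1):
    o=o or r.get_obs(); d=o['tcp_pos'][:2]*1000-[558.8,-177.2]; F=o['contact_force']; u=np.array([.6101,-.7923]); n=np.array([.7923,.6101])
    R=Rn.from_rotvec(o['orientation']).as_matrix()
    print('t',o['clock'],'laser x %.2f y %.2f z %.2f'%(d@u,d@n,o['tcp_pos'][2]*1000),'yaw %.2f'%np.degrees(np.arctan2(R[1,2],R[0,2])),'Fx %.1f Fy %.1f Fz %.1f'%(F[:2]@u,F[:2]@n,F[2]),'w',o['grip_width'],'M',o['moment'])
if __name__=='__main__': lp()
E
python3 - <<'E'
from lp import *
lp(); s=shot('scene'); cv2.imwrite('pics/s11.png',cv2.resize(s['pixels'][150:290,230:420],None,fx=4,fy=4,interpolation=2))
E
```

```text
t 16.85 laser x -66.80 y 0.16 z 68.38 yaw 37.73 Fx 0.4 Fy -0.4 Fz 1.1 w 0.010436746833674813 M [ 0.05 -0.02  0.04]
```

View pics/s11.png

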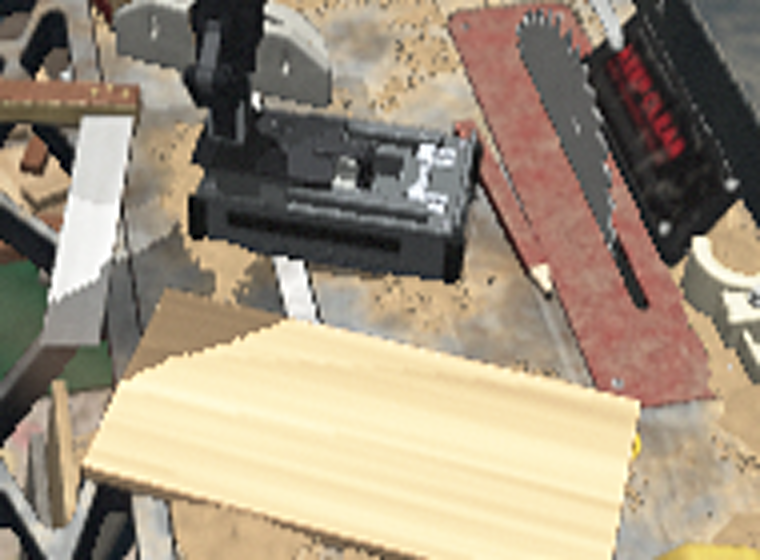

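Request:
{"method": "play_rows", "body": {
  "plan": [
    [-0.9,-0.0002,-0.0001,-0.003,-0.002],
    [-0.9,-0.0002,-0.0001,-0.006,-0.002],
    [-0.9,-0.0002,-0.0001,-0.0075,-0.002],
    [-0.9,-0.0002,-0.0001,-0.0078,-0.002],
    [-0.9,-0.0002,-0.0001,-0.008,-0.002],
    [-0.9,-0.0002,-0.0001,-0.008,-0.002]
  ]
}}

```text
clock: 17.5
tcp_pos: [0.5175, -0.1241, 0.0603]
orientation: [-0.514, 1.509, 0.515]
contact_force: [-1.7, 1.8, 6.4]
grip_width: 0.0108
```

```bash
python3 lp.py
```

```text
t 17.5 laser x -67.27 y -0.29 z 60.29 yaw 37.64 Fx -2.4 Fy -0.3 Fz 6.4 w 0.010750562324158828 M [ 0.21  0.46 -0.01]
```

Request:
{"method": "play_rows", "body": {
  "plan": [
    [-0.9,0.0012,-0.0016,0.0003,0],
    [-0.9,0.0024,-0.0032,0.0003,0],
    [-0.9,0.0037,-0.0048,0.0003,0],
    [-0.9,0.0049,-0.0063,0.0003,0],
    [-0.9,0.0061,-0.0079,0.0003,0],
    [-0.9,0.0061,-0.0079,0.0003,0]
  ]
}}

```text
clock: 18.1
tcp_pos: [0.5242, -0.1324, 0.0603]
orientation: [-0.514, 1.508, 0.514]
contact_force: [0.1, 1.1, 4.4]
grip_width: 0.0106
```

```bash
python3 lp.py
```

```text
t 18.1 laser x -56.64 y -0.10 z 60.32 yaw 37.63 Fx -0.8 Fy 0.8 Fz 4.4 w 0.010550698857520241 M [0.14 0.08 0.02]
```

Request:
{"method": "play_rows", "body": {
  "plan": [
    [-0.9,0.0012,-0.0016,0,0],
    [-0.9,0.0024,-0.0032,0,0],
    [-0.9,0.0037,-0.0048,0,0],
    [-0.9,0.0049,-0.0063,0,0],
    [-0.9,0.0061,-0.0079,0,0],
    [-0.9,0.0073,-0.0095,0,0],
    [-0.9,0.0085,-0.0111,0,0],
    [-0.9,0.0098,-0.0127,0,0],
    [-0.9,0.011,-0.0143,0,0],
    [-0.9,0.011,-0.0143,0,0]
  ]
}}

```text
clock: 19.1
tcp_pos: [0.535, -0.1465, 0.0603]
orientation: [-0.514, 1.508, 0.514]
contact_force: [-0.6, 1.0, 4.8]
grip_width: 0.0108
```

Run:
```python
from lp import *
lp(); s=shot('scene'); cv2.imwrite('pics/s12.png',cv2.resize(s['pixels'][150:290,230:420],None,fx=4,fy=4,interpolation=2))
```

```text
t 19.1 laser x -38.81 y -0.15 z 60.30 yaw 37.64 Fx -1.1 Fy 0.2 Fz 4.8 w 0.010770495400953784 M [ 0.16  0.09 -0.01]
```

View pics/s12.png

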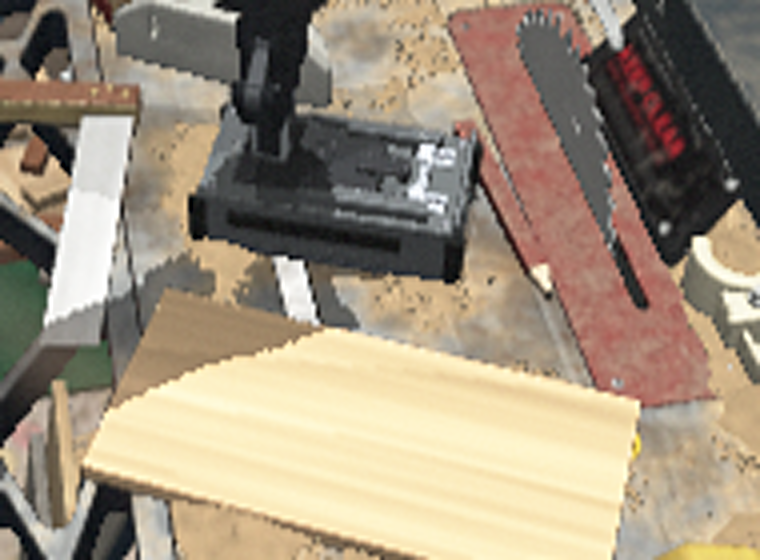

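Request:
{"method": "play_rows", "body": {
  "plan": [
    [-0.9,0.0006,-0.0008,0,0],
    [-0.9,0.0012,-0.0016,0,0],
    [-0.9,0.0018,-0.0024,0,0],
    [-0.9,0.0024,-0.0032,0,0],
    [-0.9,0.0031,-0.004,0,0]
  ]
}}

```text
clock: 19.65
tcp_pos: [0.5378, -0.15, 0.0603]
orientation: [-0.514, 1.509, 0.515]
contact_force: [-1.4, 2.3, 6.2]
grip_width: 0.0106
```

```bash
python3 lp.py
```

```text
t 19.65 laser x -34.35 y -0.10 z 60.28 yaw 37.66 Fx -2.7 Fy 0.3 Fz 6.2 w 0.010591533579023338 M [ 0.4   0.31 -0.04]
```

Request:
{"method": "play_rows", "body": {
  "plan": [
    [-0.9,0.0006,-0.0008,0,0],
    [-0.9,0.0012,-0.0016,0,0],
    [-0.9,0.0018,-0.0024,0,0]
  ]
}}

```text
clock: 19.95
tcp_pos: [0.5396, -0.1524, 0.0603]
orientation: [-0.514, 1.509, 0.515]
contact_force: [-2.3, 3.7, 7.2]
grip_width: 0.0104
```

```bash
python3 lp.py
```

```text
t 19.95 laser x -31.36 y -0.12 z 60.31 yaw 37.65 Fx -4.4 Fy 0.4 Fz 7.2 w 0.010363231812454538 M [0.72 0.54 0.05]
```

Request:
{"method": "play_rows", "body": {
  "plan": [
    [-0.9,0.0006,-0.0008,0,0],
    [-0.9,0.0012,-0.0016,0,0],
    [-0.9,0.0018,-0.0024,0,0]
  ]
}}

```text
clock: 20.25
tcp_pos: [0.5407, -0.1537, 0.0603]
orientation: [-0.513, 1.51, 0.517]
contact_force: [-4.2, 5.1, 11.0]
grip_width: 0.0108
```

```bash
python3 lp.py
```

```text
t 20.25 laser x -29.65 y -0.05 z 60.28 yaw 37.68 Fx -6.6 Fy -0.2 Fz 11.0 w 0.010752983716649237 M [1.18 0.92 0.06]
```

Request:
{"method": "play_rows", "body": {
  "plan": [
    [-0.9,0.0006,-0.0008,0,0],
    [-0.9,0.0009,-0.0012,0,0]
  ]
}}

```text
clock: 20.45
tcp_pos: [0.5413, -0.1545, 0.0603]
orientation: [-0.512, 1.51, 0.518]
contact_force: [-4.6, 7.2, 11.5]
grip_width: 0.0108
```

```bash
python3 lp.py
```

```text
t 20.45 laser x -28.61 y -0.01 z 60.28 yaw 37.70 Fx -8.5 Fy 0.7 Fz 11.5 w 0.010762669742948976 M [ 1.38  1.03 -0.01]
```

Request:
{"method": "play_rows", "body": {
  "plan": [
    [-0.9,0.0006,-0.0008,0,0],
    [-0.9,0.0006,-0.0008,0,0]
  ]
}}

```text
clock: 20.65
tcp_pos: [0.5419, -0.1552, 0.0603]
orientation: [-0.512, 1.51, 0.518]
contact_force: [-5.6, 5.7, 11.9]
grip_width: 0.0106
```

```bash
python3 lp.py
```

```text
t 20.65 laser x -27.77 y 0.03 z 60.29 yaw 37.71 Fx -7.9 Fy -1.0 Fz 11.9 w 0.010648508627246272 M [ 1.35  1.12 -0.  ]
```

Request:
{"method": "play_rows", "body": {
  "plan": [
    [-0.9,0.0006,-0.0008,0,0],
    [-0.9,0.0006,-0.0008,0,0]
  ]
}}

```text
clock: 20.85
tcp_pos: [0.5424, -0.1558, 0.0603]
orientation: [-0.512, 1.51, 0.519]
contact_force: [-6.0, 6.4, 13.0]
grip_width: 0.0107
```

```bash
python3 lp.py
```

```text
t 20.85 laser x -27.01 y 0.04 z 60.29 yaw 37.71 Fx -8.7 Fy -0.9 Fz 13.0 w 0.010696396125299872 M [ 1.45  1.09 -0.05]
```

Request:
{"method": "play_rows", "body": {
  "plan": [
    [-0.9,0.0006,-0.0008,0,0],
    [-0.9,0.0006,-0.0008,0,0]
  ]
}}

```text
clock: 21.05
tcp_pos: [0.5434, -0.1571, 0.0603]
orientation: [-0.513, 1.51, 0.517]
contact_force: [-2.5, 6.0, 9.9]
grip_width: 0.0104
```

Run:
```python
from lp import *
lp(); f=shot('wrist','w13'); incov(f); s=shot('top'); cv2.imwrite('pics/t13.png',cv2.resize(s['pixels'][145:220,220:320],None,fx=7,fy=7,interpolation=2))
```

```text
t 21.05 laser x -25.28 y 0.07 z 60.32 yaw 37.70 Fx -6.3 Fy 1.7 Fz 9.9 w 0.010431379128921132 M [ 1.13  0.82 -0.03]
plate top x= [-0.01 -0.   12.42] 3013 1.3876740640807006
 y -60 zedges [-11.01  11.54]
 y -50 zedges [-10.28  10.82]
 y -40 zedges [-6.77  6.96]
 y -30 zedges [-6.24  6.79]
 y -20 zedges [-35.05  33.35]
 y range [-15.55  20.56]
```

View pics/w13.png

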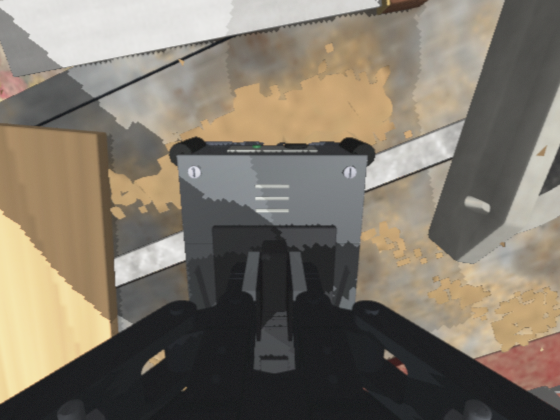

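View pics/t13.png

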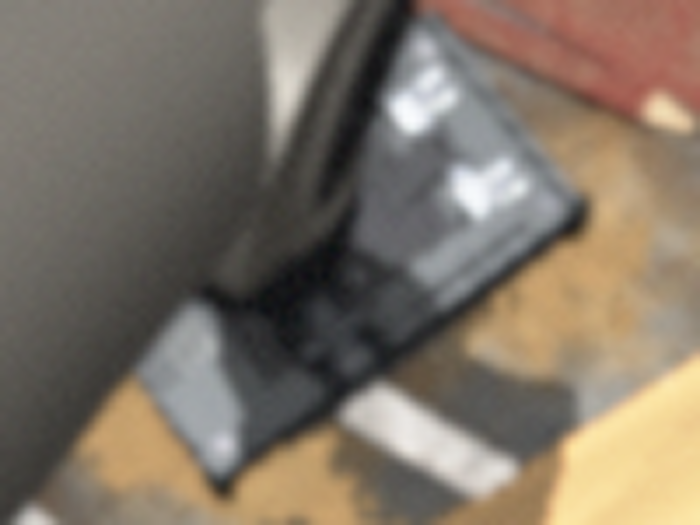

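Request:
{"method": "play_rows", "body": {
  "plan": [
    [-0.9,0.0003,-0.0004,0,0],
    [-0.9,0.0003,-0.0004,0,0]
  ]
}}

```text
clock: 21.35
tcp_pos: [0.5444, -0.1583, 0.0605]
orientation: [-0.514, 1.509, 0.516]
contact_force: [-2.0, 2.6, 7.5]
grip_width: 0.0106
```

```bash
python3 lp.py
```

```text
t 21.35 laser x -23.80 y 0.10 z 60.47 yaw 37.69 Fx -3.3 Fy 0.0 Fz 7.5 w 0.010550479293597943 M [0.51 0.33 0.04]
```

Request:
{"method": "play_rows", "body": {
  "plan": [
    [-0.9,0.0003,-0.0004,0,0],
    [-0.9,0.0003,-0.0004,0,0]
  ]
}}

```text
clock: 21.55
tcp_pos: [0.5447, -0.1588, 0.0605]
orientation: [-0.514, 1.509, 0.515]
contact_force: [-3.1, 3.1, 8.1]
grip_width: 0.0106
```

```bash
python3 lp.py
```

```text
t 21.55 laser x -23.15 y 0.05 z 60.46 yaw 37.68 Fx -4.3 Fy -0.5 Fz 8.1 w 0.010577439982929959 M [0.57 0.4  0.03]
```

Request:
{"method": "play_rows", "body": {
  "plan": [
    [-0.9,0.0003,-0.0004,0,0],
    [-0.9,0.0003,-0.0004,0,0]
  ]
}}

```text
clock: 21.75
tcp_pos: [0.545, -0.1592, 0.0604]
orientation: [-0.514, 1.509, 0.515]
contact_force: [-3.2, 3.3, 8.9]
grip_width: 0.0109
```

```bash
python3 lp.py
```

```text
t 21.75 laser x -22.67 y 0.01 z 60.45 yaw 37.67 Fx -4.6 Fy -0.5 Fz 8.9 w 0.01088063263038822 M [ 0.55  0.37 -0.02]
```

Request:
{"method": "play_rows", "body": {
  "plan": [
    [-0.9,0.0003,-0.0004,0,0],
    [-0.9,0.0003,-0.0004,0,0]
  ]
}}

```text
clock: 21.95
tcp_pos: [0.5455, -0.1598, 0.0605]
orientation: [-0.514, 1.508, 0.515]
contact_force: [-1.8, 3.1, 8.2]
grip_width: 0.0108
```

```bash
python3 lp.py
```

```text
t 21.95 laser x -21.89 y 0.01 z 60.49 yaw 37.67 Fx -3.6 Fy 0.5 Fz 8.2 w 0.010798697203427531 M [0.41 0.3  0.01]
```

Run:
```python
from lp import *
lp(); f=shot('wrist','w14'); incov(f)
o=np.array([.5588,-.1772]); hpic(f,o,np.radians(-52.4),.1,.065,'h14')
L=hmap(f,o,np.radians(-52.4),.1,.065)*1000
d=L[(abs(L[:,1])<35)&(L[:,2]>41)&(L[:,0]<-50)]; print('rear edge x',np.percentile(d[:,0],[.5,1,2]))
d=L[(abs(L[:,0]+65)<8)&(L[:,2]>41)&(L[:,2]<47)]; print('side y',np.percentile(d[:,1],[.5,1,99,99.5]))
d=L[(abs(L[:,1])<28)&(L[:,2]>46.5)&(L[:,2]<49.5)&(L[:,0]<-30)]; print('cover rear x',np.percentile(d[:,0],[.5,1,2]))
```

```text
t 21.95 laser x -21.89 y 0.01 z 60.49 yaw 37.67 Fx -3.6 Fy 0.5 Fz 8.2 w 0.010798697203427531 M [0.41 0.3  0.01]
plate top x= [ 0.    0.   12.37] 3016 1.457244678950682
 y -60 zedges [-10.94  11.49]
 y -50 zedges [-10.24  10.78]
 y -40 zedges [-6.74  7.33]
 y -30 zedges [-6.26  6.83]
 y -20 zedges [-34.17  32.53]
 y range [-15.69  20.56]
rear edge x [-79.75 -79.69 -79.54]
side y [-44.16 -43.68  42.14  42.54]
cover rear x [-42.54 -42.46 -42.32]
```

View pics/h14.png

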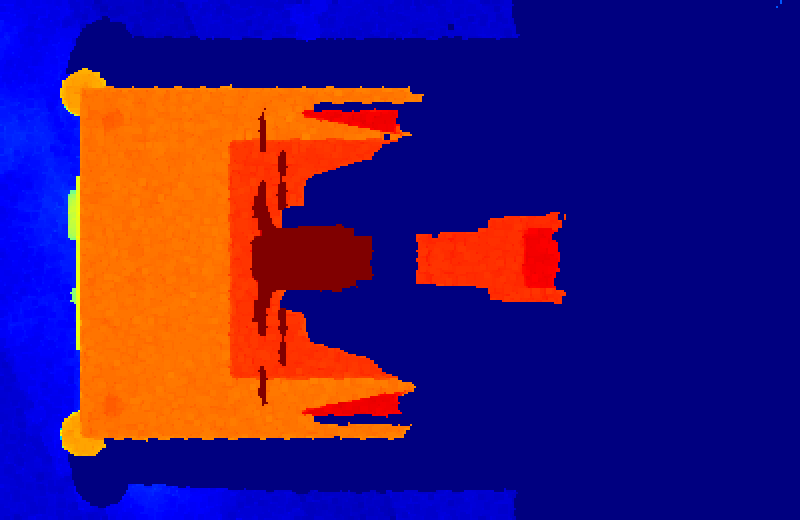

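Request:
{"method": "play_rows", "body": {
  "plan": [
    [-0.9,0.0003,-0.0004,0,0],
    [-0.9,0.0003,-0.0004,0,0]
  ]
}}

```text
clock: 22.2
tcp_pos: [0.5455, -0.1599, 0.0605]
orientation: [-0.514, 1.509, 0.516]
contact_force: [-3.8, 4.2, 9.6]
grip_width: 0.0106
```

```bash
python3 lp.py
```

```text
t 22.2 laser x -21.85 y 0.04 z 60.46 yaw 37.67 Fx -5.7 Fy -0.4 Fz 9.6 w 0.010626569145577887 M [0.61 0.44 0.01]
```

Request:
{"method": "play_rows", "body": {
  "plan": [
    [-0.9,0.0003,-0.0004,0,0],
    [-0.9,0.0003,-0.0004,0,0]
  ]
}}

```text
clock: 22.4
tcp_pos: [0.5455, -0.1599, 0.0604]
orientation: [-0.513, 1.509, 0.516]
contact_force: [-4.3, 4.7, 10.1]
grip_width: 0.0104
```

```bash
python3 lp.py
```

```text
t 22.4 laser x -21.78 y 0.03 z 60.43 yaw 37.68 Fx -6.4 Fy -0.6 Fz 10.1 w 0.010441050318057225 M [0.84 0.62 0.01]
```

Request:
{"method": "play_rows", "body": {
  "plan": [
    [-0.9,0.0003,-0.0004,0,0],
    [-0.9,0.0006,-0.0008,0,0],
    [-0.9,0.0006,-0.0008,0,0]
  ]
}}

```text
clock: 22.7
tcp_pos: [0.5456, -0.16, 0.0604]
orientation: [-0.512, 1.51, 0.518]
contact_force: [-5.1, 5.7, 13.0]
grip_width: 0.0104
```

```bash
python3 lp.py
```

```text
t 22.7 laser x -21.67 y 0.08 z 60.42 yaw 37.70 Fx -7.6 Fy -0.6 Fz 13.0 w 0.010417292406922374 M [ 1.26  1.04 -0.01]
```

Request:
{"method": "play_rows", "body": {
  "plan": [
    [-0.9,0.0003,-0.0004,0,0],
    [-0.9,0.0003,-0.0004,0,0]
  ]
}}

```text
clock: 22.9
tcp_pos: [0.5457, -0.16, 0.0604]
orientation: [-0.512, 1.51, 0.519]
contact_force: [-6.0, 7.4, 13.8]
grip_width: 0.0106
```

```bash
python3 lp.py
```

```text
t 22.9 laser x -21.62 y 0.06 z 60.39 yaw 37.71 Fx -9.5 Fy -0.2 Fz 13.8 w 0.01055406344568124 M [ 1.46  1.17 -0.04]
```

Request:
{"method": "play_rows", "body": {
  "plan": [
    [-0.9,0.0002,-0.0002,0.0006,0],
    [-0.9,0.0003,-0.0004,0.0008,0]
  ]
}}

```text
clock: 23.1
tcp_pos: [0.5456, -0.1601, 0.0604]
orientation: [-0.512, 1.511, 0.519]
contact_force: [-4.5, 8.0, 5.7]
grip_width: 0.0103
```

```bash
python3 lp.py
```

```text
t 23.1 laser x -21.64 y -0.01 z 60.44 yaw 37.73 Fx -9.1 Fy 1.4 Fz 5.7 w 0.01033113769228787 M [ 1.45  0.75 -0.04]
```

Request:
{"method": "play_rows", "body": {
  "plan": [
    [-0.9,0.0003,-0.0004,0.0,0],
    [-0.9,0.0003,-0.0004,0.0,0]
  ]
}}

```text
clock: 23.3
tcp_pos: [0.5456, -0.1601, 0.0604]
orientation: [-0.512, 1.511, 0.52]
contact_force: [-6.2, 7.8, 8.5]
grip_width: 0.0108
```

```bash
python3 lp.py
```

```text
t 23.3 laser x -21.60 y 0.04 z 60.40 yaw 37.75 Fx -9.9 Fy -0.2 Fz 8.5 w 0.010803678922354912 M [ 1.65  0.99 -0.06]
```

Request:
{"method": "play_rows", "body": {
  "plan": [
    [-0.9,0.0003,-0.0004,0.0002,0],
    [-0.9,0.0003,-0.0004,0.0002,0]
  ]
}}

```text
clock: 23.5
tcp_pos: [0.5457, -0.1602, 0.0604]
orientation: [-0.511, 1.512, 0.521]
contact_force: [-6.6, 8.8, 8.4]
grip_width: 0.0106
```

```bash
python3 lp.py
```

```text
t 23.5 laser x -21.42 y -0.02 z 60.44 yaw 37.75 Fx -10.9 Fy 0.1 Fz 8.4 w 0.010641079259684478 M [ 1.7   1.   -0.03]
```

Request:
{"method": "play_rows", "body": {
  "plan": [
    [-0.9,0.0003,-0.0004,0.0002,0],
    [-0.9,0.0003,-0.0004,0.0002,0]
  ]
}}

```text
clock: 23.7
tcp_pos: [0.5458, -0.1604, 0.0604]
orientation: [-0.511, 1.512, 0.521]
contact_force: [-5.9, 9.7, 6.3]
grip_width: 0.0105
```

```bash
python3 lp.py
```

```text
t 23.7 laser x -21.19 y -0.07 z 60.44 yaw 37.76 Fx -11.3 Fy 1.3 Fz 6.3 w 0.01051642050284132 M [ 1.79  1.04 -0.02]
```

Request:
{"method": "play_rows", "body": {
  "plan": [
    [-0.9,0.0003,-0.0004,0,0],
    [-0.9,0.0003,-0.0004,0,0]
  ]
}}

```text
clock: 23.9
tcp_pos: [0.546, -0.1606, 0.0604]
orientation: [-0.511, 1.512, 0.521]
contact_force: [-6.3, 10.4, 6.7]
grip_width: 0.0108
```

```bash
python3 lp.py
```

```text
t 23.9 laser x -20.95 y -0.03 z 60.43 yaw 37.77 Fx -12.1 Fy 1.4 Fz 6.7 w 0.010792245812427256 M [ 1.89  1.08 -0.06]
```

Request:
{"method": "play_rows", "body": {
  "plan": [
    [-0.9,0.0002,-0.0003,0,0],
    [-0.9,0.0002,-0.0003,0,0]
  ]
}}

```text
clock: 24.1
tcp_pos: [0.5461, -0.1609, 0.0603]
orientation: [-0.511, 1.512, 0.521]
contact_force: [-6.0, 9.8, 6.7]
grip_width: 0.0107
```

Run:
```python
from lp import *
lp(); f=shot('wrist','w15'); incov(f)
o=np.array([.5588,-.1772]); 
L=hmap(f,o,np.radians(-52.4),.1,.065)*1000
d=L[(abs(L[:,1])<35)&(L[:,2]>41)&(L[:,0]<-50)]; print('rear edge x',np.percentile(d[:,0],[.5,1,2]))
d=L[(abs(L[:,1])<28)&(L[:,2]>46.5)&(L[:,2]<49.5)&(L[:,0]<-30)]; print('cover rear x',np.percentile(d[:,0],[.5,1,2]))
p=tp(f); q=p[(abs(p[:,2])<10)&(p[:,1]<-50)&(p[:,1]>-95)&(p[:,0]<20)]
for a in range(-90,-50,4):
    w=q[abs(q[:,1]-a)<2]; print(a,len(w),np.median(w[:,0]) if len(w) else '')
```

```text
t 24.1 laser x -20.63 y -0.12 z 60.33 yaw 37.76 Fx -11.4 Fy 1.2 Fz 6.7 w 0.01072097567541501 M [ 1.92  1.13 -0.03]
plate top x= [-0.01 -0.   12.43] 3030 1.385226960963267
 y -60 zedges [-10.96  11.58]
 y -50 zedges [-10.23  10.8 ]
 y -40 zedges [-6.9   7.45]
 y -30 zedges [-6.2   6.81]
 y -20 zedges [-34.04  32.58]
 y range [-15.66  20.67]
rear edge x [-79.72 -79.64 -79.34]
cover rear x [-41.52 -41.41 -41.26]
-90 0 
-86 0 
-82 0 
-78 0 
-74 0 
-70 0 
-66 0 
-62 87 9.38784972455739
-58 226 8.670291619988877
-54 360 10.43884542069025
```

Request:
{"method": "play_rows", "body": {
  "plan": [
    [-0.9,0.0002,-0.0003,0,0],
    [-0.9,0.0002,-0.0003,0,0]
  ]
}}

```text
clock: 24.35
tcp_pos: [0.5461, -0.161, 0.0603]
orientation: [-0.511, 1.513, 0.522]
contact_force: [-6.8, 10.8, 7.5]
grip_width: 0.0106
```

```bash
cat > tab.py <<'E'
from lp import *
def tab():
    f=shot('wrist'); p=tp(f); q=p[(abs(p[:,2])<8)&(p[:,1]<-30)&(p[:,1]>-66)&(p[:,0]<20)]
    print('tab',[(a,round(float(np.median(q[abs(q[:,1]-a)<2][:,0])),2)) for a in range(-62,-38,4) if (abs(q[:,1]-a)<2).sum()>10])
if __name__=='__main__': lp(); tab()
E
python3 tab.py
```

```text
t 24.35 laser x -20.60 y -0.16 z 60.31 yaw 37.77 Fx -12.7 Fy 1.2 Fz 7.5 w 0.0106137515878699 M [ 2.08  1.2  -0.06]
tab [(-62, 8.7), (-58, 8.54), (-54, 9.69), (-50, 11.86), (-46, 11.91), (-42, 11.86)]
```

Request:
{"method": "play_rows", "body": {
  "plan": [
    [-0.9,0.0002,-0.0003,0,0],
    [-0.9,0.0002,-0.0003,0,0]
  ]
}}

```text
clock: 24.6
tcp_pos: [0.5462, -0.161, 0.0603]
orientation: [-0.51, 1.513, 0.522]
contact_force: [-7.3, 11.3, 8.7]
grip_width: 0.0106
```

```bash
python3 tab.py
```

```text
t 24.6 laser x -20.54 y -0.13 z 60.33 yaw 37.77 Fx -13.4 Fy 1.1 Fz 8.7 w 0.010600310593730459 M [ 2.22  1.37 -0.02]
tab [(-62, 8.59), (-58, 8.42), (-54, 9.74), (-50, 11.9), (-46, 11.9), (-42, 12.02)]
```

Run:
```python
from lp import *
f=shot('wrist','w16')
s=shot('scene'); cv2.imwrite('pics/s16.png',cv2.resize(s['pixels'][160:235,270:370],None,fx=7,fy=7,interpolation=2))
o=np.array([.5588,-.1772]); hpic(s,o,np.radians(-52.4),.1,.065,'hs16',.035,.065)
hpic(f,o,np.radians(-52.4),.1,.065,'h16',.035,.065)
```

```text
(no output)
```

View pics/s16.png

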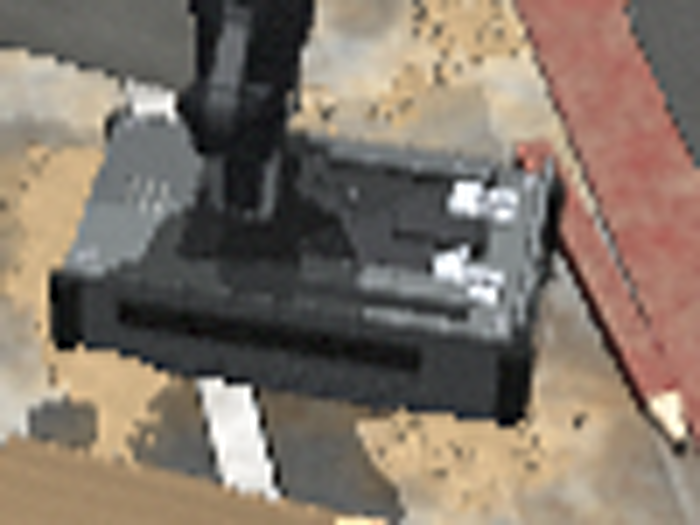

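View pics/hs16.png

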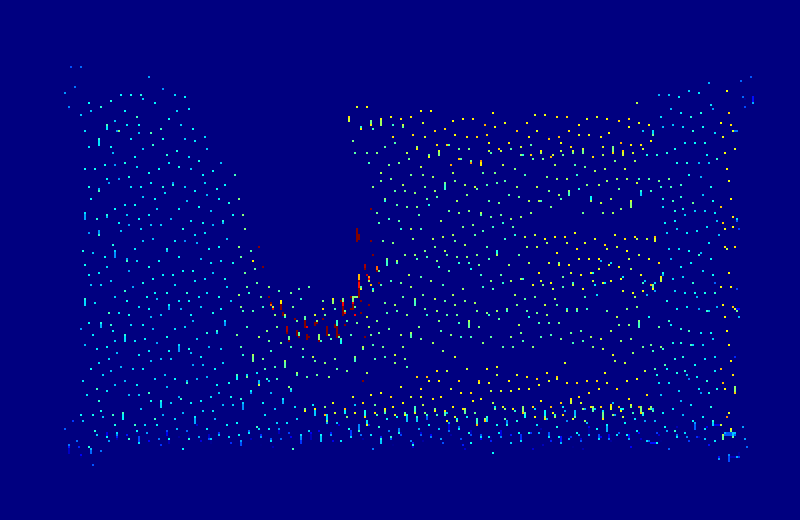

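View pics/w16.png

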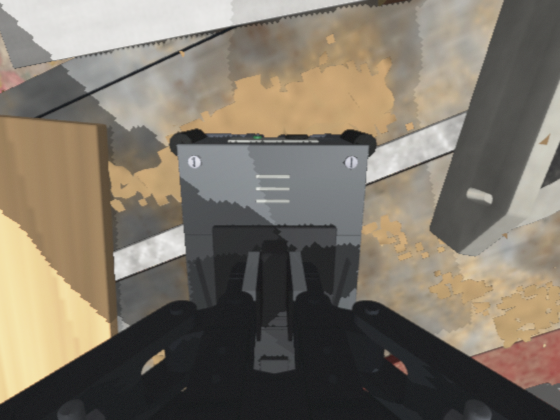

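```bash
cat > tab2.py <<'E'
from lp import *
def tab2(cams=('scene',)):
    for c in cams:
        s=shot(c); L=hmap(s,np.array([.5588,-.1772]),np.radians(-52.4),.1,.065)*1000
        pl=L[(abs(L[:,0]-25)<15)&(abs(L[:,1])<20)&(abs(L[:,1])>10)]; b=np.median(pl[:,2])
        dk=L[(abs(L[:,0]-73)<5)&(abs(L[:,1])<30)]; 
        print(c,'plate',b,'deck front',np.median(dk[:,2]))
        q=L[(abs(L[:,1]-1)<6)]
        print([(a,round(float(np.median(q[abs(q[:,0]-a)<1.6][:,2])),2)) for a in range(20,76,3) if (abs(q[:,0]-a)<1.6).sum()>1])
if __name__=='__main__': lp(); tab2()
E
python3 tab2.py
```

```text
t 24.75 laser x -20.53 y -0.11 z 60.33 yaw 37.77 Fx -12.6 Fy 1.0 Fz 8.2 w 0.010219633191400321 M [ 2.22  1.36 -0.06]
scene plate 263.51990752037005 deck front 46.09226568422801
[(20, 261.16), (23, 49.82), (26, 50.23), (29, 48.74), (32, 47.99), (35, 54.0), (38, 52.9), (41, 53.27), (44, 52.47), (47, 52.55), (50, 51.43), (53, 52.6), (56, 51.93), (59, 52.61), (62, 51.05), (65, 52.67), (68, 45.68), (71, 46.28), (74, 46.19)]
```

Request:
{"method": "play_rows", "body": {
  "plan": [
    [-0.9,-0.0006,0.0008,0,0],
    [-0.9,-0.0012,0.0016,0,0],
    [-0.9,-0.0018,0.0024,0,0],
    [-0.9,-0.0018,0.0024,0,0]
  ]
}}

```text
clock: 25.2
tcp_pos: [0.546, -0.1609, 0.0605]
orientation: [-0.513, 1.51, 0.518]
contact_force: [-2.3, 5.8, 1.1]
grip_width: 0.0104
```

```bash
python3 tab2.py
```

```text
t 25.2 laser x -20.72 y -0.19 z 60.51 yaw 37.72 Fx -6.0 Fy 1.7 Fz 1.1 w 0.010378724906906469 M [ 1.24  0.38 -0.03]
scene plate 271.7225995391301 deck front 45.85627101341424
[(20, 50.92), (23, 49.32), (26, 50.17), (29, 48.9), (32, 50.7), (35, 52.72), (38, 53.04), (41, 52.73), (44, 52.98), (47, 51.96), (50, 53.07), (53, 51.84), (56, 52.86), (59, 52.81), (62, 51.19), (65, 53.98), (68, 45.39), (71, 46.2), (74, 44.66)]
```

Request:
{"method": "play_rows", "body": {
  "plan": [
    [-0.9,-0.0006,0.0008,0,0],
    [-0.9,-0.0012,0.0016,0,0],
    [-0.9,-0.0012,0.0016,0,0],
    [-0.9,-0.0012,0.0016,0,0]
  ]
}}

```text
clock: 25.65
tcp_pos: [0.5459, -0.161, 0.0611]
orientation: [-0.514, 1.509, 0.515]
contact_force: [1.2, 3.3, -3.1]
grip_width: 0.0107
```

```bash
python3 tab2.py
```

```text
t 25.65 laser x -20.72 y -0.30 z 61.08 yaw 37.66 Fx -1.8 Fy 3.0 Fz -3.1 w 0.010714288829803598 M [ 0.95 -0.16  0.1 ]
scene plate 270.99384849145486 deck front 45.90490907001153
[(20, 49.41), (23, 49.93), (26, 49.13), (29, 50.42), (32, 50.85), (35, 53.89), (38, 53.46), (41, 53.54), (44, 53.51), (47, 52.23), (50, 51.37), (53, 53.07), (56, 52.84), (59, 52.59), (62, 53.37), (65, 51.75), (68, 45.98), (71, 45.92), (74, 45.97)]
```

Request:
{"method": "play_rows", "body": {
  "plan": [
    [-0.9,0,0,-0.0007,0],
    [-0.9,0,0,-0.0007,0],
    [-0.55,0,0,-0.0007,0],
    [-0.55,0,0,-0.0007,0],
    [-0.55,0,0,-0.0007,0],
    [-0.55,0,0,-0.0007,0]
  ]
}}

```text
clock: 26.3
tcp_pos: [0.5458, -0.162, 0.0608]
orientation: [-0.514, 1.509, 0.513]
contact_force: [-0.2, 0.5, -0.1]
grip_width: 0.0188
```

```bash
python3 lp.py
```

```text
t 26.3 laser x -19.96 y -1.01 z 60.76 yaw 37.60 Fx -0.5 Fy 0.1 Fz -0.1 w 0.01884172554689034 M [ 0.01 -0.03 -0.01]
```

Released with zero force. Lift clear and inspect.

Request:
{"method": "play_rows", "body": {
  "plan": [
    [-0.55,0,0,0.01,0],
    [-0.55,0,0,0.04,0],
    [-0.55,0,0,0.08,0],
    [-0.55,0.0,0.0,0.12,0],
    [-0.55,-0.03,0.03,0.17,0],
    [-0.55,-0.05,0.06,0.2,0],
    [-0.55,-0.05,0.06,0.2,0],
    [-0.55,-0.05,0.06,0.2,0],
    [-0.55,-0.05,0.06,0.2,0]
  ]
}}

```text
clock: 27.2
tcp_pos: [0.4958, -0.1019, 0.2602]
orientation: [-0.514, 1.509, 0.514]
contact_force: [0.3, -0.7, -0.4]
grip_width: 0.0194
```

Run:
```python
from lp import *
lp(); f=shot('wrist','w17')
o=np.array([.5588,-.1772]); hpic(f,o,np.radians(-52.4),.1,.065,'h17',.035,.07)
L=hmap(f,o,np.radians(-52.4),.1,.065)*1000; L=L[L[:,2]<90]
for a in (-60,-55,-50):
    d=L[(abs(L[:,0]-a)<3)&(L[:,2]>41)&(L[:,2]<47)]; print('side y',a,np.percentile(d[:,1],[.5,99.5]) if len(d) else '')
d=L[(abs(L[:,1])<35)&(L[:,2]>41)&(L[:,0]<-50)]; print('rear edge x',np.percentile(d[:,0],[.5,1,2]) if len(d) else '')
d=L[(abs(L[:,1])<28)&(L[:,2]>46.5)&(L[:,2]<50)&(L[:,0]<-30)]; print('cover rear x',np.percentile(d[:,0],[.5,1,2]) if len(d) else '')
k=(abs(L[:,0]+10)<28)&(abs(L[:,1])<22)&(L[:,2]<50); A=np.c_[L[k][:,:2],np.ones(k.sum())]; print('plate',np.linalg.lstsq(A,L[k][:,2],rcond=None)[0])
q=L[abs(L[:,1])<4]; print([(a,round(float(np.median(q[abs(q[:,0]-a)<1.5][:,2])),2)) for a in range(20,80,3) if (abs(q[:,0]-a)<1.5).sum()>3])
s=shot('scene','s17'); cv2.imwrite('pics/s17.png',cv2.resize(s['pixels'][150:290,230:420],None,fx=4,fy=4,interpolation=2))
```

```text
t 27.2 laser x -98.12 y -3.96 z 260.25 yaw 37.62 Fx 0.7 Fy -0.2 Fz -0.4 w 0.019356529138144004 M [-0.02  0.02  0.02]
side y -60 [-44.95  42.47]
side y -55 [-44.04  42.62]
side y -50 [-44.23  41.65]
rear edge x [-80.09 -79.99 -79.87]
cover rear x [-41.81 -41.68 -41.61]
plate [ 0.   -0.   48.04]
[(20, 47.89), (23, 48.02), (26, 47.99), (29, 48.08), (32, 48.83), (35, 51.52), (38, 51.23), (41, 51.28), (44, 51.12), (47, 51.42), (50, 51.24), (53, 51.36), (56, 51.31), (59, 50.92), (62, 51.41), (65, 51.9), (74, 43.93), (77, 44.5)]
```

View pics/w17.png

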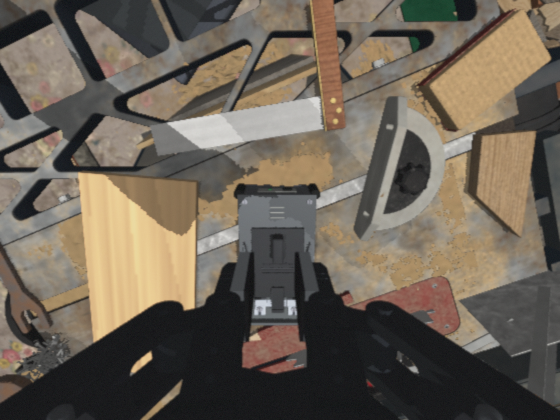

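View pics/s17.png

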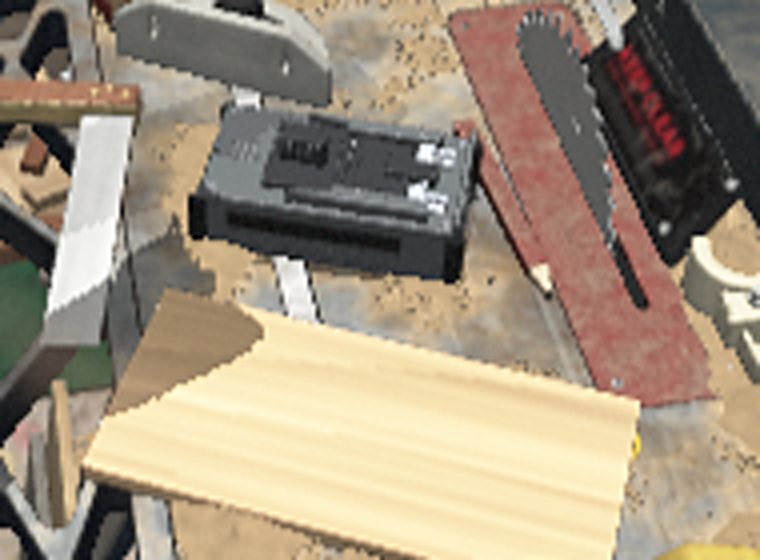

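View pics/h17.png

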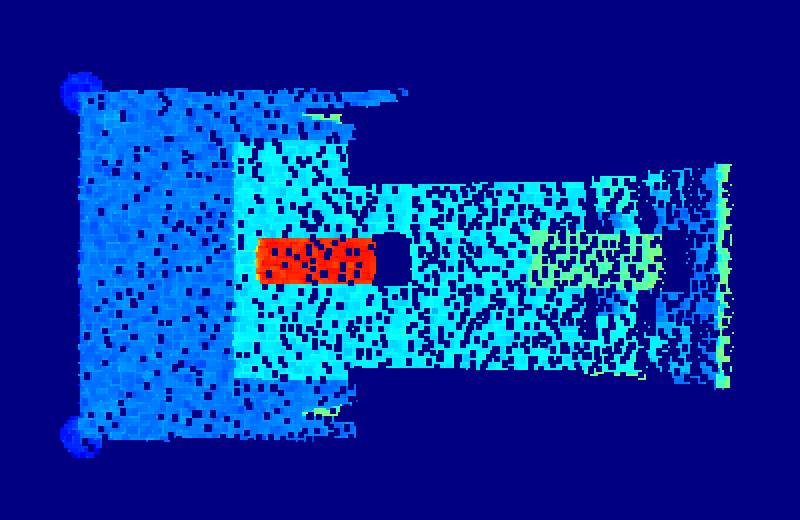

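```bash
python3 -c "
from bench import r
print(r.hand_in())"
```

```text
the job is handed in; nothing more can be done
None
```

The battery pack is in the bay, the cover is latched, and the job was handed in at about 27 s of the 72 s allowed.

- **Pack:** I gripped it by its 38 mm faces and lowered it in with no noticeable contact. Afterwards its top lay level at z ≈ 42.3 mm (42 expected).
- **Cover:** I laid it on the deck behind the rails and slid it under the lips. The hook climbed the ledge at up to about 9 N. The seal met the cover at about x = -21.9 mm, and it moved on to about x = -20.6 mm. I took a small forward jump with a drop in force (12.1 to 11.4 N) as the click.
- **Push force:** I didn't recognise the click straight away and pushed on a little. The highest push I read was about 13.4 N, under the 16 N limit, but readings came only between moves.
- **Latch check:** The cover held its place while I eased the push to about 2 N, less than the seal alone pushes back. After release its plate was flat at 48.0 mm. The tab was straight and level at about 51.3 mm, and the rear edge had not moved back.
- **Laser position:** Its rear edge read -79.7 to -80.2 mm before, during and after the push. Its sides agreed within about 1 mm between views, which I put down to camera error rather than movement.
- **Not checked:** I saw nothing else disturbed in the last pictures, but did not measure the other items again.

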